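# Lay the third cylinder in the row and chock it

## Robot

A 6-joint arm with a two-finger parallel gripper is mounted at the origin on the work surface. World frame = base frame: x ahead of the robot, y to its left, z up, the work surface at z = 0. Lengths are in mm, angles in rad, forces in N, time in s.
With the tool pointing down it reaches from about 400 to 925 mm from the base axis. Payload 12.5 kg.
Tool frame: the origin (TCP) lies on the centre line of the jaws, within the pads' length; the fingertips stand 25 mm ahead of it and the grasp point (between the pads) lies 6 mm ahead of it (env.tip_extent is the distance from the TCP to the fingertips, in mm); x points along the fingers, z is the direction in which the jaws open and shut, and the axes are right-handed (so a half turn about x gives the same grasp; the last joint's range is limited). The gripper opens to 95 mm and grips with 3 to 60 N. Pads are 20 mm wide; open, the fingers measure 119 mm over their backs; the gripper's body (75 mm by 180 mm) begins 59 mm behind the grasp point.
Start: joints at [1.072, 0.491, 1.559, -0, 1.092, -0.106], TCP at [239.22, 577.424, 239.661] pointing down, gripper open.
Joint ranges: [-3.1, 3.1], [-0.84, 2.19], [0.05, 2.79], [-1.13, 4.28], [0.06, 2.93], [-2.69, 2.69]. Speed limits (rad/s): [2.22, 2.22, 2.79, 3.14, 3.14, 3.14].

## Interface

Orientations are given as [roll, pitch, yaw] about the fixed x, y, z axes, in that order (R = Rz(yaw) Ry(pitch) Rx(roll)).
In Python, from cell import env gives the robot as it stands.
- The arm moves only by the tool step_arm, never from a script. Its argument "rows" is a list of rows, each a list of 6 numbers: the shift along the tool's x, y, z in mm, then the turn, a rotation vector about the tool's x, y, z in rad. In form: [[x, y, z, wx, wy, wz], ...]. A call has 1 to 8 rows; each row shifts and turns the pose as measured when the row begins, along the tool's axes as they then stand; what a row does not reach is not made up. A row lasts 1/8 s, in which the tool goes at most 62.5 mm and 10.7 degrees, less where a joint would pass 70% of its speed; a pose out of reach is approached as far as the arm can. A call is refused whole if a number of a shift passes 62.5 or a number of a turn 0.188, either way. A call with a gripper value outside its range is refused whole. "grip" is the finger opening in mm, from 0 to 95.1, set as the call begins (left out, the last holds). The fingers move at their own pace and stop on an object; the grip force is fixed at half the most. Time passes only in rows, so rows that do not move let the fingers close. It gives the time, the measured TCP pose, the force and the opening at its end, in the units of the state.
- env.state(): the state, without advancing time (a new reading comes with each control period).
- env.read_camera(name): name is "side" or "top"; returns the picture (384x512x3 uint8, red, green, blue); there is no depth.
- env.get_calibration(name): a dict with "fx", "fy", "cx", "cy" (pixels), "D" ([k1, k2, p1, p2, k3] as OpenCV has them; the pictures are not rectified), "pose" (4x4, takes a point from camera to world coordinates). Camera axes: x right, y down, z forward; pixel columns grow to the right and rows downward; lengths in mm; the calibration is good to about 2 mm. A picture is of the moment at which its call begins. get_calibration takes no time and is no camera call.
- env.job_done(): hands the job in, once; it reports no verdict.
The state is a dict: "t": time; "joints": joint angles; "qvel": joint speeds; "tau": joint torques, N m; "eef_pos": TCP position; "tcp_rot": TCP orientation; "ft_force": force on the tool from outside, world axes, zero at the start; "moment": the same for the moment, N m; "opening": opening from 0.0 (shut) to 1.0 (fully open).
Only numpy, scipy, OpenCV 4.12 (cv2) and the standard library are available. Lean on these libraries where they do the work, as an engineer would, in place of code of your own. Each camera call takes 0.05 s, during which the arm holds its last target.

## Task

The big aluminium cylinder still standing in the apparatus box belongs with its two twins on the flat inclined-plane board: lift it out and lay it gently on its side next to them, ends in line, without letting it topple or drop. Then slide the wooden chock along the board, thin edge first, square against the middle of its curved side, until all three lie closed up against the end buffer and none can roll. Leave everything else as it is.

Things in the scene. Friction and masses are not known exactly. Their poses are not given: they have to be found in the camera images.
- ramp: Wooden inclined-plane board folded flat, fixed: 400 mm long (x), 130 wide (y), top 22 mm above the bench. Origin: centre of its underside. At its -x end the end buffer, a block across the width, 45 mm tall above the board, inner face at x = -180. +x runs to the open end. The row starts at the buffer, axes along y, centred on the width: closed up, centres at x = -152, -96, -40; the rest is free
- row_a_center (a point): Centre of the first cylinder, lying on the board next to the buffer, perhaps a few mm off it: plain aluminium, 56 mm diameter, 110 mm long, about 0.5 kg, its axis along this y. Rolls freely
- row_b_center (a point): Centre of the second, equal cylinder, lying on the board next to the first with a gap of a few mm, its axis along this y. Rolls freely
- crate: Fixed plywood box, open on top, 350 mm long (x), 82 wide (y), 128 high, walls and floor 8 mm. Origin: centre of its underside. One cylinder stands in each of three places at x = -100, 0, +100, parted only by low strips (top 43 mm above the bench). Inside it is 66 mm wide: fingers fit beside a cylinder only along the box's length, straight from above
- third_center (a point): Centre (half-way up) of the third big cylinder, equal to those on the board; axis along this z. Stands on end in one of the box's places, top 10 mm below the rim. Gripped straight from above it can only be stood on its end; to lay it, grip it anew on a slant across its diameter (e.g. leaning 45 degrees one way as it stands, 45 the other way as it lies). Stands safely on the board
- chock_center (a point): Centre (20 mm above its underside) of the wooden chock on the bench between board and box: 100 mm long (x), 50 wide (y), 40 high (z), 0.14 kg. The -x end is the thin edge, 3 mm high; from it a face rises at 45 degrees to the flat top (x = -13 to +50 mm, the square back). With its face touching a lying cylinder, the thin edge is 15 mm, horizontally, from the cylinder's axis
- chock_toe (a point): Middle of the chock's thin edge at its underside, 50 mm along -x and 20 mm below the centre; same axes
- slim: Bystander: slim aluminium cylinder, 36 mm diameter, 110 mm tall, standing in one of the box's places. Origin: centre of its underside
- stub: Bystander: short wooden cylinder, 50 mm diameter, 70 mm tall, standing in one of the box's places. Origin: centre of its underside
- beaker: Bystander: empty glass beaker, 68 mm diameter, 92 mm tall, on the bench on the right of the board. Origin: centre of its underside
- caliper: Bystander: vernier caliper, 190 mm long (x), 9 mm thick, flat on the bench, beyond the chock. Origin: centre of its underside
- syringe: Bystander: large plastic syringe without needle, 175 mm long (x), 52 mm across its flange, lying on the bench on the right of the board. Origin: on the bench under it
- stopwatch: Bystander: black stopwatch, 54 mm diameter, 16 mm high, on the bench between chock and box. Origin: centre of its underside
Mind the look-alikes: they are no part of the job. What is shaped like the part that bears third_center but green or red is not meant. What is shaped like the part that bears chock_center but red or turquoise is not meant.

How it is judged:
By the outcome, as a careful person would: the job done as asked, in the order asked, and still so for the second after the job is handed in, with the robot touching nothing.
It also fails if it takes over 72 s, if anything falls off the work surface, if the arm or the gripper's body presses on something with over 40 N, if the wrist force passes 120 N, or if a joint passes its speed limit or range.

## Working session

There is one attempt and no reset: what is moved stays moved. The work goes in short steps, Python scripts to look and compute and a tool call to move; the robot and the scene stay as the last step left them, time stands still between calls to the robot, and variables do not carry over. Pictures are saved under pics/ and viewed, and the job is handed in when it is done.

Besides the shell and the picture viewer there is one more tool, called after "Call:" by a JSON object that holds its "fn" and its "kwargs". step_arm: Moves the arm, as the interface text tells. Its arguments: {"type":"object","properties":{"rows":{"type":"array","items":{"type":"array","items":{"type":"number"}}},"grip":{"type":"number"}},"required":["rows"]}

```bash
ls; mkdir -p pics; python3 - <<'E'
from cell import env
import cv2,json
s=env.state();print(s)
for n in("side","top"):
    im=env.read_camera(n);cv2.imwrite(f"pics/{n}0.png",cv2.resize(im[:,:,::-1],(768,576),interpolation=cv2.INTER_CUBIC))
    cv2.imwrite(f"pics/raw_{n}0.png",im[:,:,::-1])
    print(n,env.get_calibration(n))
E
```

```text
pics
{'t': 0.0, 'joints': array([ 1.07240352e+00,  4.91543299e-01,  1.55944594e+00, -2.20937452e-06,
        1.09173880e+00, -1.05589259e-01]), 'qvel': array([-0.00096577,  0.00141209, -0.00025268,  0.00053004,  0.00082414,
       -0.00058624]), 'tau': array([-4.15006056e-03, -6.12647367e+01, -2.58163083e+01,  6.91078696e-02,
        4.83245426e-02, -1.12760908e-04]), 'eef_pos': array([239.10261248, 577.21215539, 239.07305506]), 'tcp_rot': array([ 3.03772924,  1.56966094, -2.06746226]), 'ft_force': array([-1.81250305, -0.22875559,  0.8675586 ]), 'moment': array([-0.04738963,  0.0108908 , -0.03030627]), 'opening': 1.0015869971213083}
side {'fx': 370.57893746662893, 'fy': 370.57893746662893, 'cx': 255.50945925035296, 'cy': 193.9754285961549, 'D': array([0.00032186, 0.        , 0.        , 0.        , 0.        ]), 'pose': array([[ 9.39450970e-01, -2.44786123e-01,  2.39815825e-01,
         2.31667779e+02],
       [-3.42683341e-01, -6.71187444e-01,  6.57324533e-01,
        -6.85729615e+02],
       [ 5.74469581e-05, -6.99705059e-01, -7.14431822e-01,
         8.99423342e+02],
       [ 0.00000000e+00,  0.00000000e+00,  0.00000000e+00,
         1.00000000e+00]])}
top {'fx': 371.8674321262423, 'fy': 371.8674321262423, 'cx': 252.13058260518716, 'cy': 191.42403445246015, 'D': array([-0.12420922,  0.        ,  0.        ,  0.        ,  0.        ]), 'pose': array([[-2.30645380e-02, -9.90067859e-01,  1.38685475e-01,
         3.49286195e+02],
       [-9.99722514e-01,  2.21769265e-02, -7.94225741e-03,
         6.88212383e+01],
       [ 4.78775621e-03, -1.38830176e-01, -9.90304630e-01,
         1.03521130e+03],
       [ 0.00000000e+00,  0.00000000e+00,  0.00000000e+00,
         1.00000000e+00]])}
```

View pics/side0.png

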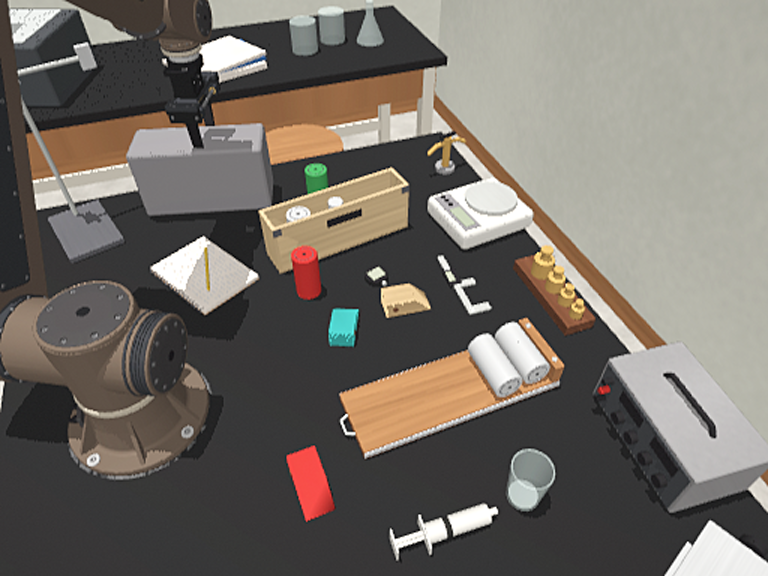

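View pics/top0.png

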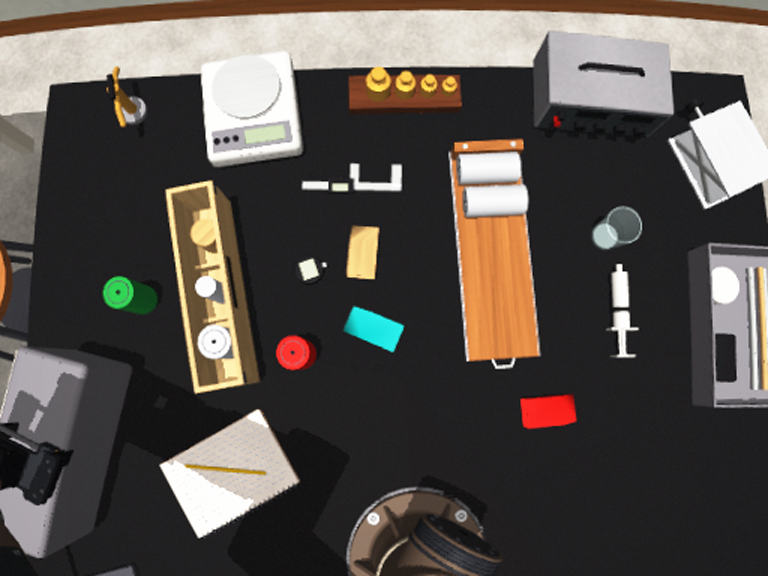

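```bash
python3 - <<'E'
import cv2
t=cv2.imread("pics/raw_top0.png");s=cv2.imread("pics/raw_side0.png")
cv2.imwrite("pics/c1.png",cv2.resize(t[115:265,105:285],(800,int(150*800/180)-66),interpolation=cv2.INTER_CUBIC)) if 0 else None
def crop(im,x0,y0,x1,y1,k,n): cv2.imwrite(n,cv2.resize(im[y0:y1,x0:x1],None,fx=k,fy=k,interpolation=cv2.INTER_CUBIC))
crop(t,105,115,285,265,4,"pics/c1.png")
crop(t,295,85,365,250,3.6,"pics/c2.png")
crop(s,165,105,325,235,4.5,"pics/c3.png")
crop(s,220,205,380,310,5,"pics/c4.png")
E
```

```text
(no output)
```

View pics/c1.png

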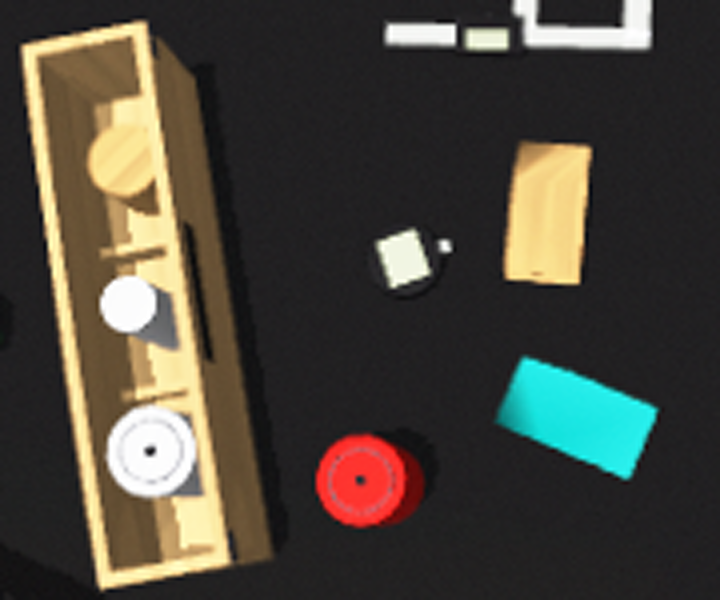

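View pics/c2.png

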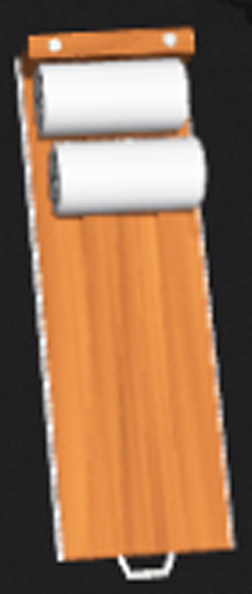

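View pics/c3.png

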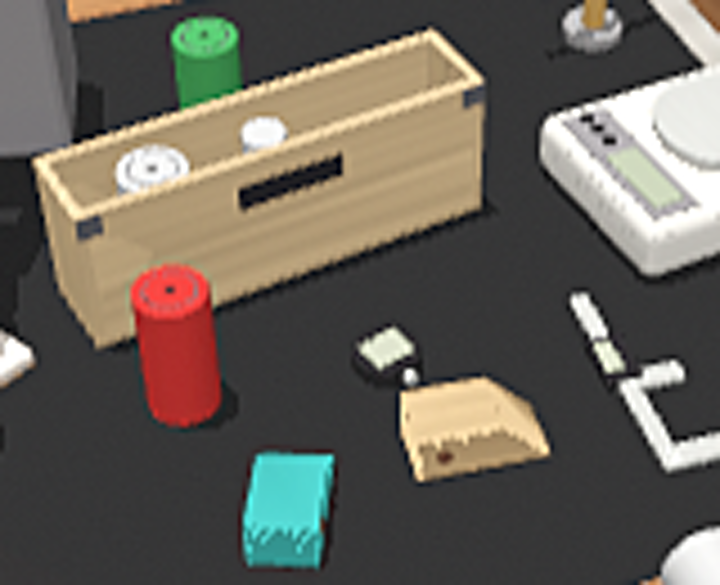

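View pics/c4.png

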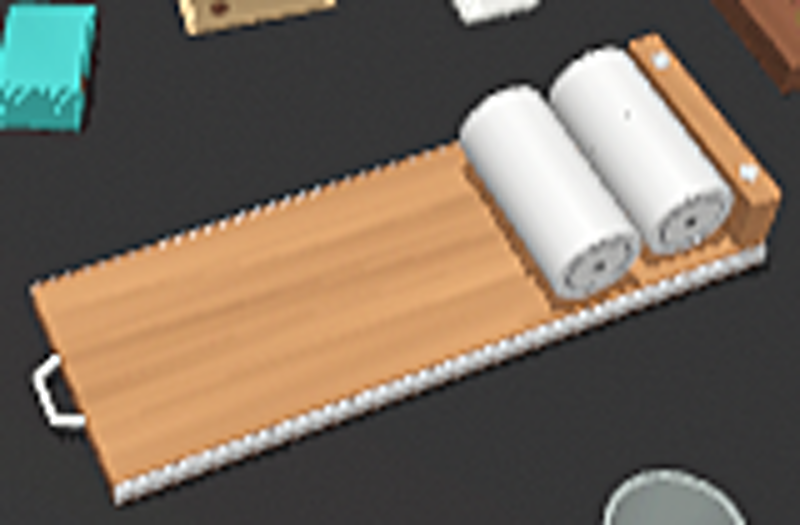

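```bash
python3 - <<'E'
import cv2
t=cv2.imread("pics/raw_top0.png");s=cv2.imread("pics/raw_side0.png")
def crop(im,x0,y0,x1,y1,k,n): cv2.imwrite(n,cv2.resize(im[y0:y1,x0:x1],None,fx=k,fy=k,interpolation=cv2.INTER_CUBIC))
crop(s,245,182,295,217,12,"pics/d1.png")
crop(t,225,145,260,191,12,"pics/d2.png")
crop(s,305,210,380,265,10,"pics/d3.png")
crop(t,295,88,357,150,9,"pics/d4.png")
E
```

```text
(no output)
```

View pics/d1.png

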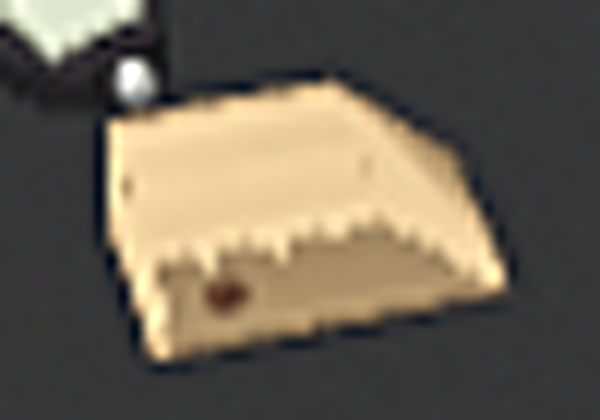

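View pics/d2.png

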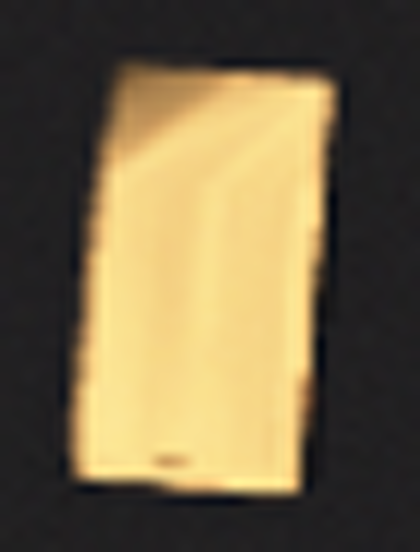

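View pics/d3.png

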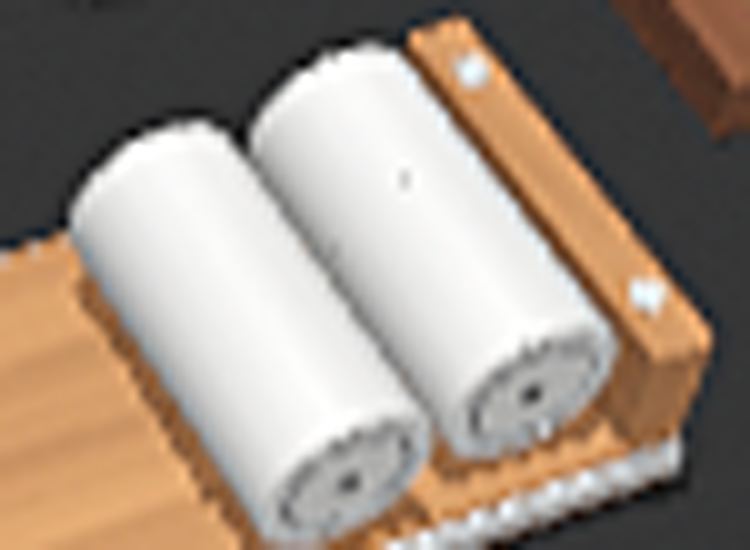

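View pics/d4.png

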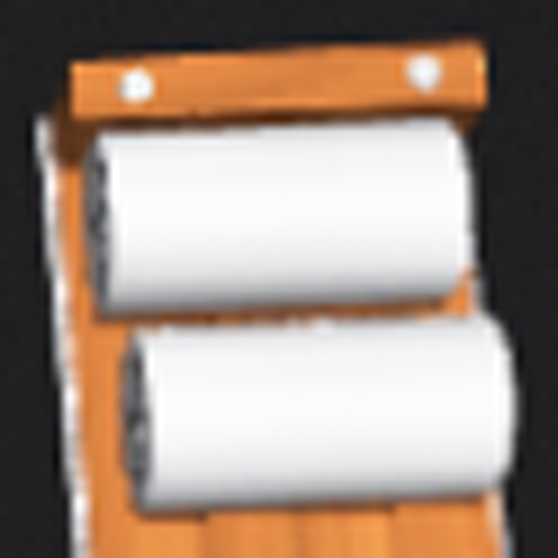

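```bash
cat > h.py <<'E'
from cell import env
import numpy as np,cv2
from scipy.optimize import least_squares
from scipy.spatial.transform import Rotation as Rot
CAL={n:env.get_calibration(n) for n in("side","top")}
def proj(n,P):
    c=CAL[n];T=np.linalg.inv(c["pose"])
    K=np.array([[c["fx"],0,c["cx"]],[0,c["fy"],c["cy"]],[0,0,1.]])
    return cv2.projectPoints(np.atleast_2d(P).astype(float),cv2.Rodrigues(T[:3,:3])[0],T[:3,3],K,c["D"])[0].reshape(-1,2)
def raw(u,v,x0,y0,k): return [x0+(u+.5)/k-.5,y0+(v+.5)/k-.5]
def place(p,L):
    c,s=np.cos(p[2]),np.sin(p[2]);L=np.atleast_2d(L)
    return np.c_[p[0]+c*L[:,0]-s*L[:,1],p[1]+s*L[:,0]+c*L[:,1],L[:,2]]
def fit(obs,p0):
    # obs list (cam,local xyz,pixel)
    def f(p):
        r=[]
        for n,l,px in obs: r+=list(proj(n,place(p,l))[0]-px)
        return r
    s=least_squares(f,p0,x_scale=[100,100,1],loss="soft_l1");return s.x,np.array(f(s.x)).reshape(-1,2)
def ray(n,px,z):
    c=CAL[n];K=np.array([[c["fx"],0,c["cx"]],[0,c["fy"],c["cy"]],[0,0,1.]])
    u=cv2.undistortPoints(np.array([[px]],float),K,c["D"]).ravel()
    d=c["pose"][:3,:3]@[u[0],u[1],1];o=c["pose"][:3,3];return o+d*(z-o[2])/d[2]
E
python3 - <<'E'
from h import *
np.set_printoptions(precision=1,suppress=True)
c2=lambda u,v:raw(u,v,295,85,3.6)
c4=lambda u,v:raw(u,v,220,205,5)
c1=lambda u,v:raw(u,v,105,115,4)
c3=lambda u,v:raw(u,v,165,105,4.5)
d1=lambda u,v:raw(u,v,245,182,12)
d2=lambda u,v:raw(u,v,225,145,12)
d3=lambda u,v:raw(u,v,305,210,10)
d4=lambda u,v:raw(u,v,295,88,9)
T,S="top","side"
o=[(T,(200,-65,22),c2(60,558)),(T,(200,65,22),c2(234,546)),
(T,(-200,-65,67),d4(72,65)),(T,(-200,65,67),d4(484,45)),(T,(-180,65,67),d4(484,105)),(T,(-180,-65,67),d4(72,112)),
(S,(200,-65,22),c4(30,285)),(S,(200,65,22),c4(116,490)),
(S,(-180,-65,67),d3(409,33)),(S,(-200,-65,67),d3(465,17)),(S,(-200,65,67),d3(712,332)),(S,(-180,65,67),d3(657,362))]
p,r=fit(o,[570,-80,np.pi]);print("ramp",p[:2],p[2]);print(r)
R=p
o=[(T,(-175,41,128),c1(147,22)),(T,(-175,-41,128),c1(22,45)),(T,(175,41,128),c1(232,563)),(T,(175,-41,128),c1(100,590)),
(S,(175,-41,128),c3(35,160)),(S,(-175,-41,128),c3(432,30)),(S,(-175,41,128),c3(485,80)),(S,(175,41,128),c3(80,220)),(S,(175,41,0),c3(100,347)),(S,(-175,41,0),c3(487,210))]
p,r=fit(o,[500,290,np.pi]);print("crate",p[:2],p[2]);print(r);C=p
for x in(-100,0,100):print("place",x,place(C,[x,0,0])[0])
print("third",ray(T,c1(150,451),118),ray(S,c3(152,169),118))
o=[(T,(-50,-25,3),d2(116,68)),(T,(-50,25,3),d2(335,78)),(T,(50,25,40),d2(300,492)),(T,(50,-25,40),d2(74,478)),
(S,(-50,25,1),d1(508,285)),(S,(50,25,0),d1(155,360)),(S,(50,-25,40),d1(108,118)),(S,(-13,-25,40),d1(335,80)),(S,(50,25,40),d1(155,258)),(S,(-13,25,40),d1(375,213))]
p,r=fit(o,[550,80,np.pi]);print("chock",p[:2],p[2]);print(r)
def toR(P):
    d=P-[R[0],R[1],0];c,s=np.cos(R[2]),np.sin(R[2]);return np.array([c*d[0]+s*d[1],-s*d[0]+c*d[1],P[2]])
for nm,px in(("a",d3(532,394)),("b",d3(350,483))):print(nm,toR(ray(S,px,50)))
# silhouettes in top: ends
for nm,px in(("aR",d4(470,205)),("bR",d4(514,405)),("aL",d4(88,210)),("bL",d4(124,410))):print(nm,toR(ray(T,px,50)))
for nm,px in (("redcyl",c1(360,480)),("green",[118/1.5,292/1.5])):print(nm,ray(T,px,108))
print("watch",ray(T,c1(403,262),16),"caliper",ray(T,c1(386,35),5),ray(T,c1(650,35),5))
print("turq",[ray(T,c1(*q),40)[:2] for q in((520,355),(657,407),(630,478),(497,420))])
E
```

```text
ramp [ 557.7 -157.4] 3.1821762065502095
[[ 1.3 -0. ]
 [-0.3 -0.1]
 [-0.1 -1.2]
 [ 0.3 -1.1]
 [ 1.1 -1. ]
 [ 0.6  0.3]
 [-0.2  0.3]
 [-0.9 -1.4]
 [-0.8 -0.1]
 [-0.7 -0.4]
 [ 0.1  0.3]
 [-0.5 -0.5]]
crate [490.7 352.5] 3.3135917049032644
[[-0.  -0.9]
 [ 0.5 -0.3]
 [ 0.1 -0.4]
 [ 0.6 -1. ]
 [-0.6 -0.2]
 [-0.1  0. ]
 [-0.3 -0. ]
 [-1.5 -0.2]
 [-0.7 -0.1]
 [-1.8 -1. ]]
place -100 [589.2 369.6   0. ]
place 0 [490.7 352.5   0. ]
place 100 [392.2 335.4   0. ]
third [393.7 336.7 118. ] [395.4 333.1 118. ]
chock [562.8  87.1] 3.0492768193121007
[[ 0.5 -0.4]
 [-0.3 -0.1]
 [ 0.2 -2.1]
 [ 0.6 -2.2]
 [-0.8 -0.1]
 [-0.7 -0.4]
 [-0.6  0.6]
 [-1.   0.3]
 [-0.6 -0.3]
 [ 0.  -0.2]]
a [-152.3   53.6   50. ]
b [-89.4  60.   50. ]
aR [-151.    58.5   50. ]
bR [-85.7  65.1  50. ]
aL [-155.4  -61.5   50. ]
bL [-90.6 -56.2  50. ]
redcyl [373.9 206.9 108. ]
green [480.7 509.5 108. ]
watch [526.7 190.   16. ] caliper [695.3 203.3   5. ] [690.8  12.7   5. ]
turq [array([457.3, 108.7]), array([420.1,  17.5]), array([373.2,  36.9]), array([413.9, 124.8])]
```

```bash
cat >> h.py <<'E'
RAMP=np.array([557.7,-157.4,3.1822]);CRATE=np.array([490.7,352.5,3.3136])
def cur():
    s=env.state();return s["eef_pos"],Rot.from_euler("xyz",s["tcp_rot"]).as_matrix(),s
def Rtool(xd,zd):
    x=np.array(xd,float);x/=np.linalg.norm(x);z=np.array(zd,float);z-=x*(z@x);z/=np.linalg.norm(z);return np.c_[x,np.cross(z,x),z]
def delta(pos,Rt):
    p,R,s=cur();return R.T@(np.array(pos)-p),Rot.from_matrix(R.T@Rt).as_rotvec()
def show(pos,Rt):
    d,w=delta(pos,Rt);p,R,s=cur()
    print("shift",np.round(d,1),"turn",np.round(w,3),"t",round(s["t"],2),"q",np.round(s["joints"],2),"pos",np.round(p,1),"F",np.round(s["ft_force"],1),"op",round(s["opening"]*95,1))
def rdir(a,b,c,yaw=None):
    y=RAMP[2] if yaw is None else yaw;return np.array([np.cos(y)*a-np.sin(y)*b,np.sin(y)*a+np.cos(y)*b,c])
E
python3 - <<'E'
from h import *
np.set_printoptions(precision=2,suppress=True)
p,R,s=cur();print(R)
d1=lambda u,v:raw(u,v,245,182,12)
d2=lambda u,v:raw(u,v,225,145,12)
T,S="top","side"
o=[(T,(-50,-25,3),d2(116,68)),(T,(-50,25,3),d2(335,78)),(T,(50,25,0),d2(300,492)),(T,(50,-25,0),d2(74,478)),
(S,(-50,25,1),d1(508,285)),(S,(50,25,0),d1(155,360)),(S,(50,-25,40),d1(108,118)),(S,(-13,-25,40),d1(335,80)),(S,(50,25,40),d1(155,258)),(S,(-13,25,40),d1(375,213))]
p,r=fit(o,[550,80,np.pi]);print("chock",p,r)
print("beaker",ray(T,[605/1.5,238/1.5],0),ray(T,[627/1.5,225/1.5],92))
zd=rdir(1,0,0,CRATE[2])
for s in(1,-1):show([394,335,96+140],Rtool([0,0,-1],s*zd))
E
```

```text
[[-0.   -0.92  0.38]
 [-0.    0.38  0.92]
 [-1.    0.   -0.  ]]
chock [563.8   87.33   3.04] [[ 0.55 -0.82]
 [-0.22 -0.36]
 [ 0.01 -0.15]
 [ 1.16 -0.32]
 [-0.51 -0.12]
 [-0.46 -0.55]
 [-0.35  0.38]
 [-0.73  0.17]
 [-0.42 -0.45]
 [ 0.28 -0.27]]
beaker [ 580.89 -382.89    0.  ] [ 583.63 -386.33   92.  ]
shift [   3.3 -235.8 -164.5] turn [-2.14 -0.   -0.  ] t 0.1 q [ 1.07  0.49  1.56  0.    1.09 -0.11] pos [239.1 577.2 239.1] F [0.4 0.4 0.7] op 95.5
shift [   3.3 -235.8 -164.5] turn [ 1.01 -0.    0.  ] t 0.1 q [ 1.07  0.49  1.56  0.    1.09 -0.11] pos [239.1 577.2 239.1] F [0.4 0.4 0.7] op 95.5
```

Call:
{"fn": "step_arm", "kwargs": {"rows": [[0,-30,-21,0,0,0],[0,-30,-21,0,0,0],[0,-30,-21,0,0,0],[0,-30,-21,0,0,0],[0,-30,-21,0,0,0],[0,-30,-21,0,0,0],[0,-28,-20,0,0,0],[0,-28,-20,0,0,0]], "grip": 76}}

```text
t: 1.1
eef_pos: [396.4, 327.1, 236.9]
tcp_rot: [2.832, 1.566, -2.27]
ft_force: [-0.8, 0.1, 0.4]
opening: 0.794
```

Call:
{"fn": "step_arm", "kwargs": {"rows": [[0,0,0,0.17,0,0],[0,0,0,0.17,0,0],[0,0,0,0.17,0,0],[0,0,0,0.17,0,0],[0,0,0,0.17,0,0],[0,0,0,0.16,0,0]]}}

```text
t: 1.85
eef_pos: [397.2, 324.3, 235.6]
tcp_rot: [-2.514, 1.562, -2.377]
ft_force: [-0.8, 0.0, -0.4]
opening: 0.804
```

```bash
python3 - <<'E'
from h import *
zd=rdir(1,0,0,CRATE[2])
show([394,335,96],Rtool([0,0,-1],-zd))
im=env.read_camera("top")[:,:,::-1];cv2.imwrite("pics/t1.png",cv2.resize(im[115:275,85:245],None,fx=3.5,fy=3.5,interpolation=cv2.INTER_CUBIC))
im=env.read_camera("side")[:,:,::-1];cv2.imwrite("pics/s1.png",cv2.resize(im[60:200,150:290],None,fx=4,fy=4,interpolation=cv2.INTER_CUBIC))
E
```

```text
shift [139.5  11.7  -0.7] turn [-0.035 -0.007  0.005] t 1.85 q [ 0.56  0.34  1.83 -0.    0.98  0.42] pos [397.2 324.3 235.6] F [-0.8  0.  -0.4] op 76.4
```

View pics/t1.png

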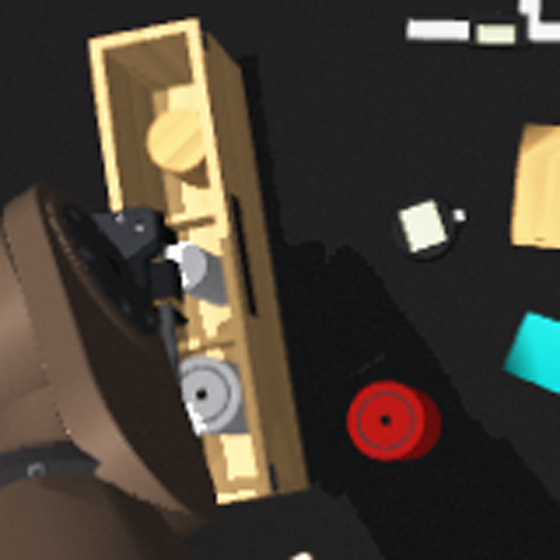

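View pics/s1.png

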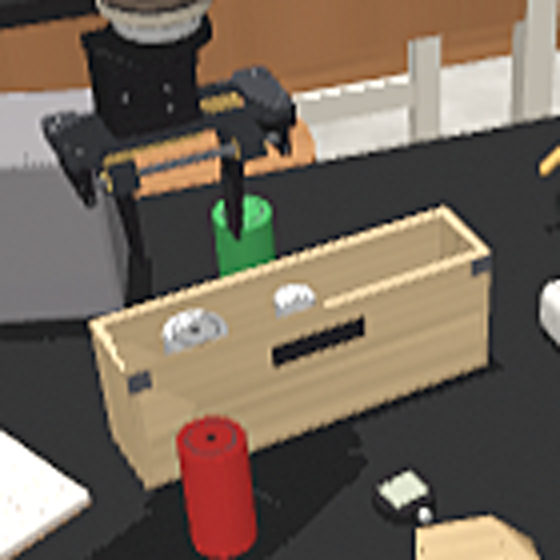

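Call:
{"fn": "step_arm", "kwargs": {"rows": [[10,6,0,-0.02,0,0],[10,6,0,-0.015,0,0],[30,0,0,0,-0.007,0.005],[30,0,0,0,0,0],[10,0,0,0,0,0],[0,0,0,0,0,0]]}}

```text
t: 2.7
eef_pos: [394.2, 337.8, 140.4]
tcp_rot: [3.079, 1.57, -3.011]
ft_force: [1.2, 0.9, 0.3]
opening: 0.798
```

```bash
python3 - <<'E'
from h import *
zd=rdir(1,0,0,CRATE[2])
show([394.3,335,96],Rtool([0,0,-1],-zd))
im=env.read_camera("side")[:,:,::-1];cv2.imwrite("pics/s2.png",cv2.resize(im[80:180,150:290],None,fx=5,fy=5,interpolation=cv2.INTER_CUBIC))
E
```

```text
shift [44.4 -2.8 -0.4] turn [ 0.021 -0.001 -0.   ] t 2.7 q [0.58 0.47 1.92 0.   0.75 0.39] pos [394.2 337.8 140.4] F [1.2 0.9 0.3] op 75.8
```

View pics/s2.png

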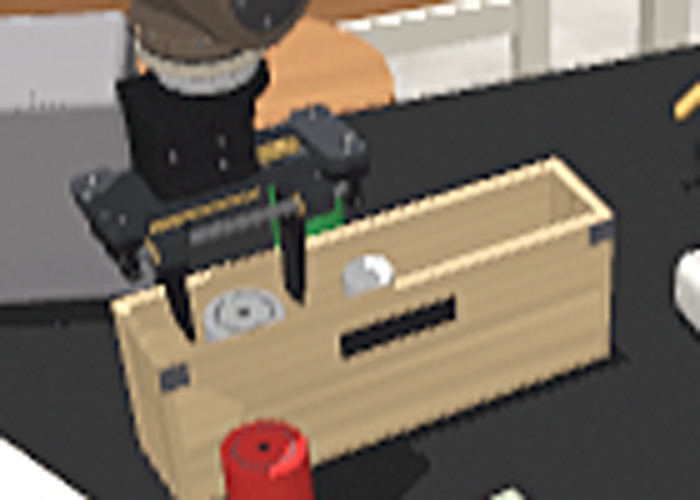

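Call:
{"fn": "step_arm", "kwargs": {"rows": [[15,-2,0,0.02,0,0],[15,0,0,0,0,0],[13,0,0,0,0,0],[0,0,0,0,0,0]]}}

```text
t: 3.25
eef_pos: [395.4, 336.1, 96.2]
tcp_rot: [0.642, 1.569, 0.814]
ft_force: [-1.2, -0.6, 0.8]
opening: 0.799
```

Call:
{"fn": "step_arm", "kwargs": {"rows": [[0,0,0,0,0,0],[0,0,0,0,0,0],[0,0,0,0,0,0],[0,0,0,0,0,0]], "grip": 40}}

```text
t: 3.75
eef_pos: [395.5, 336.3, 96.6]
tcp_rot: [0.586, 1.568, 0.759]
ft_force: [0.0, -0.7, -4.9]
opening: 0.586
```

Call:
{"fn": "step_arm", "kwargs": {"rows": [[-8,0,0,0,0,0],[-12,0,0,0,0,0],[-12,0,0,0,0,0]]}}

```text
t: 4.12
eef_pos: [395.0, 335.9, 130.0]
tcp_rot: [1.071, 1.57, 1.243]
ft_force: [-0.1, 0.6, -3.7]
opening: 0.59
```

Call:
{"fn": "step_arm", "kwargs": {"rows": [[-25,0,0,0,0,0],[-25,0,0,0,0,0],[-25,0,0,0,0,0],[-25,0,0,0,0,0],[-12,0,0,0,0,0],[0,0,0,0,0,0]]}}

```text
t: 4.88
eef_pos: [394.2, 335.4, 250.3]
tcp_rot: [0.524, 1.566, 0.697]
ft_force: [-0.0, 0.3, -4.4]
opening: 0.588
```

```bash
python3 - <<'E'
from h import *
P=place(RAMP,[20,0,0])[0];print(P)
show([P[0],P[1],240],Rtool([0,0,-1],rdir(-1,0,0)))
im=env.read_camera("side")[:,:,::-1];cv2.imwrite("pics/s3.png",cv2.resize(im[40:220,130:330],None,fx=3,fy=3,interpolation=cv2.INTER_CUBIC))
E
```

```text
[ 537.7164873  -158.21192375    0.        ]
shift [   9.4 -510.9   56.7] turn [ 0.132  0.004 -0.002] t 4.88 q [0.58 0.33 1.81 0.   1.   0.4 ] pos [394.2 335.4 250.3] F [-0.   0.3 -4.4] op 55.9
```

View pics/s3.png

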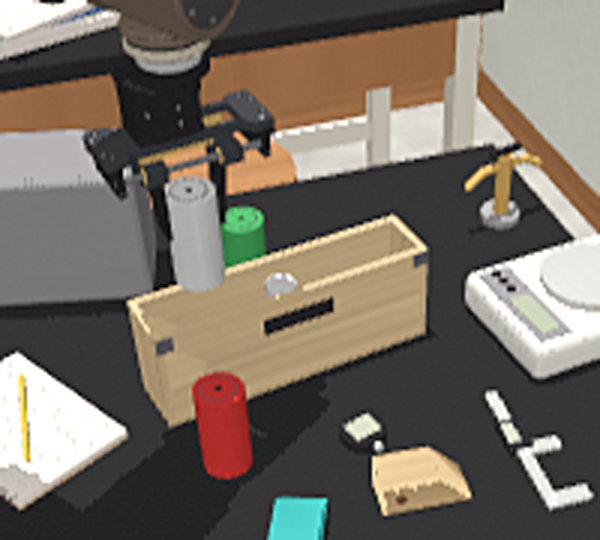

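Call:
{"fn": "step_arm", "kwargs": {"rows": [[0,-15,2,0.02,0,0],[0,-30,3,0.02,0,0],[0,-38,4,0.02,0,0],[0,-38,4,0.02,0,0],[0,-38,4,0.02,0,0],[0,-38,4,0.02,0,0],[0,-38,4,0.01,0,0],[0,-38,4,0,0,0]]}}

```text
t: 5.92
eef_pos: [447.0, 54.2, 242.8]
tcp_rot: [-2.962, 1.562, -2.927]
ft_force: [1.3, 0.3, -5.2]
opening: 0.586
```

Call:
{"fn": "step_arm", "kwargs": {"rows": [[0,-38,4,0,0,0],[0,-38,4,0,0,0],[0,-38,4,0,0,0],[0,-38,4,0,0,0],[0,-35,4,0,0,0],[0,-25,3,0,0,0],[0,-15,2,0,0,0],[0,0,0,0,0,0]]}}

```text
t: 6.92
eef_pos: [474.5, -186.1, 236.4]
tcp_rot: [3.042, 1.551, 3.066]
ft_force: [-0.2, 0.8, -5.3]
opening: 0.586
```

```bash
python3 - <<'E'
from h import *
P=place(RAMP,[20,0,0])[0]
show([P[0],P[1],110.6],Rtool([0,0,-1],rdir(-1,0,0)))
E
```

```text
shift [124.5  26.2  66.4] turn [-0.017 -0.02  -0.002] t 6.92 q [-0.5   0.34  1.83 -0.01  0.99 -0.52] pos [ 474.5 -186.1  236.4] F [-0.2  0.8 -5.3] op 55.6
```

Call:
{"fn": "step_arm", "kwargs": {"rows": [[5,10,20,-0.017,-0.01,0],[10,10,22,0,-0.01,0],[15,6,20,0,0,0],[15,0,4,0,0,0],[15,0,0,0,0,0],[10,0,0,0,0,0],[0,0,0,0,0,0]]}}

```text
t: 7.8
eef_pos: [543.0, -151.1, 160.0]
tcp_rot: [1.658, 1.567, 1.703]
ft_force: [-0.0, -0.6, -3.3]
opening: 0.583
```

```bash
python3 - <<'E'
from h import *
P=place(RAMP,[20,0,0])[0]
show([P[0],P[1],110.6],Rtool([0,0,-1],rdir(-1,0,0)))
im=env.read_camera("side")[:,:,::-1];cv2.imwrite("pics/s4.png",cv2.resize(im[120:310,210:400],None,fx=3,fy=3,interpolation=cv2.INTER_CUBIC))
E
```

```text
shift [49.3 -7.1 -5.6] turn [ 0.004 -0.    -0.004] t 7.8 q [-0.39  0.5   1.8   0.    0.85 -0.44] pos [ 543.  -151.1  160. ] F [-0.  -0.6 -3.3] op 55.3
```

View pics/s4.png

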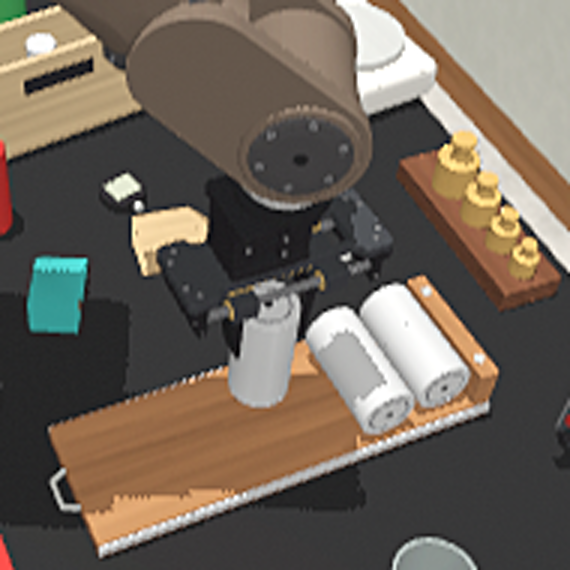

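Call:
{"fn": "step_arm", "kwargs": {"rows": [[10,-4,-3,0,0,0],[12,-3,-2,0,0,0],[10,0,0,0,0,0],[6,0,0,0,0,0],[4,0,0,0,0,0],[0,0,0,0,0,0]]}}

```text
t: 8.6
eef_pos: [538.2, -159.6, 116.4]
tcp_rot: [1.047, 1.567, 1.091]
ft_force: [-0.5, -0.2, -4.5]
opening: 0.587
```

```bash
python3 - <<'E'
from h import *
P=place(RAMP,[20,0,0])[0]
show([P[0],P[1],110.6],Rtool([0,0,-1],rdir(-1,0,0)))
E
```

```text
shift [ 5.8  1.4 -0.5] turn [ 0.003  0.002 -0.003] t 8.6 q [-0.41  0.56  1.84  0.01  0.74 -0.45] pos [ 538.2 -159.6  116.4] F [-0.5 -0.2 -4.5] op 55.8
```

Call:
{"fn": "step_arm", "kwargs": {"rows": [[3,1,0,0,0,0],[1.5,0,0,0,0,0],[1,0,0,0,0,0],[0,0,0,0,0,0]]}}

```text
t: 9.1
eef_pos: [538.6, -158.4, 111.1]
tcp_rot: [0.736, 1.567, 0.78]
ft_force: [-0.7, 0.6, -3.9]
opening: 0.582
```

Call:
{"fn": "step_arm", "kwargs": {"rows": [[0.7,0,0,0,0,0],[0,0,0,0,0,0]]}}

```text
t: 9.35
eef_pos: [538.7, -158.5, 110.7]
tcp_rot: [0.611, 1.567, 0.655]
ft_force: [0.9, -0.0, -4.5]
opening: 0.581
```

Call:
{"fn": "step_arm", "kwargs": {"rows": [[0.8,0,0,0,0,0],[0,0,0,0,0,0]]}}

```text
t: 9.6
eef_pos: [538.8, -158.5, 110.7]
tcp_rot: [0.497, 1.566, 0.541]
ft_force: [-0.4, -0.2, -4.2]
opening: 0.588
```

Call:
{"fn": "step_arm", "kwargs": {"rows": [[0.8,0,0,0,0,0],[0,0,0,0,0,0]]}}

```text
t: 9.85
eef_pos: [538.9, -158.5, 110.7]
tcp_rot: [0.398, 1.566, 0.442]
ft_force: [-1.3, 0.4, -3.8]
opening: 0.586
```

Call:
{"fn": "step_arm", "kwargs": {"rows": [[1.6,0,0,0,0,0],[0.6,0,0,0,0,0]]}}

```text
t: 10.1
eef_pos: [538.9, -158.5, 110.6]
tcp_rot: [0.254, 1.566, 0.298]
ft_force: [-1.9, -0.0, 2.5]
opening: 0.585
```

Call:
{"fn": "step_arm", "kwargs": {"rows": [[1.6,0,0,0,0,0],[0.6,0,0,0,0,0]]}}

```text
t: 10.35
eef_pos: [538.8, -158.5, 110.6]
tcp_rot: [0.134, 1.565, 0.178]
ft_force: [-2.6, 2.0, 2.6]
opening: 0.584
```

Call:
{"fn": "step_arm", "kwargs": {"rows": [[0,0,0,0,0,0],[0,0,0,0,0,0],[0,0,0,0,0,0]], "grip": 80}}

```text
t: 10.72
eef_pos: [539.4, -158.8, 110.7]
tcp_rot: [0.009, 1.563, 0.053]
ft_force: [0.3, -0.4, -0.4]
opening: 0.823
```

Call:
{"fn": "step_arm", "kwargs": {"rows": [[-10,0,0,0,0,0],[-20,0,0,0,0,0],[-35,0,0,0,0,0],[-35,0,0,0,0,0],[-30,0,0,0,0,0],[-10,0,0,0,0,0]]}}

```text
t: 11.48
eef_pos: [538.3, -158.8, 256.8]
tcp_rot: [0.02, 1.564, 0.064]
ft_force: [0.1, -0.4, -1.4]
opening: 0.839
```

```bash
python3 - <<'E'
from h import *
R1=Rtool(rdir(0,-.707,-.707),rdir(-1,0,0))
P=np.array([538.8,-158.5,89.])-R1[:,0]*6   # TCP at grasp
P0=P-R1[:,0]*90
print(P,P0)
show(P0,R1)
for n in("side","top"):
    im=env.read_camera(n)[:,:,::-1];cv2.imwrite(f"pics/{n}5.png",im)
s=cv2.imread("pics/side5.png");cv2.imwrite("pics/s5.png",cv2.resize(s[120:310,210:400],None,fx=4,fy=4,interpolation=cv2.INTER_CUBIC))
s=cv2.imread("pics/top5.png");cv2.imwrite("pics/t5.png",cv2.resize(s[80:250,250:400],None,fx=4,fy=4,interpolation=cv2.INTER_CUBIC)[:600])
E
```

```text
[ 538.97223504 -162.7391432    93.24264069] [ 541.55576058 -226.32629124  156.88225099]
shift [ 99.9 -67.6  -0.4] turn [0.006 0.005 0.785] t 11.47 q [-0.41  0.38  1.7   0.    1.06 -0.45] pos [ 538.3 -158.8  256.8] F [ 0.1 -0.4 -1.4] op 79.7
```

View pics/s5.png

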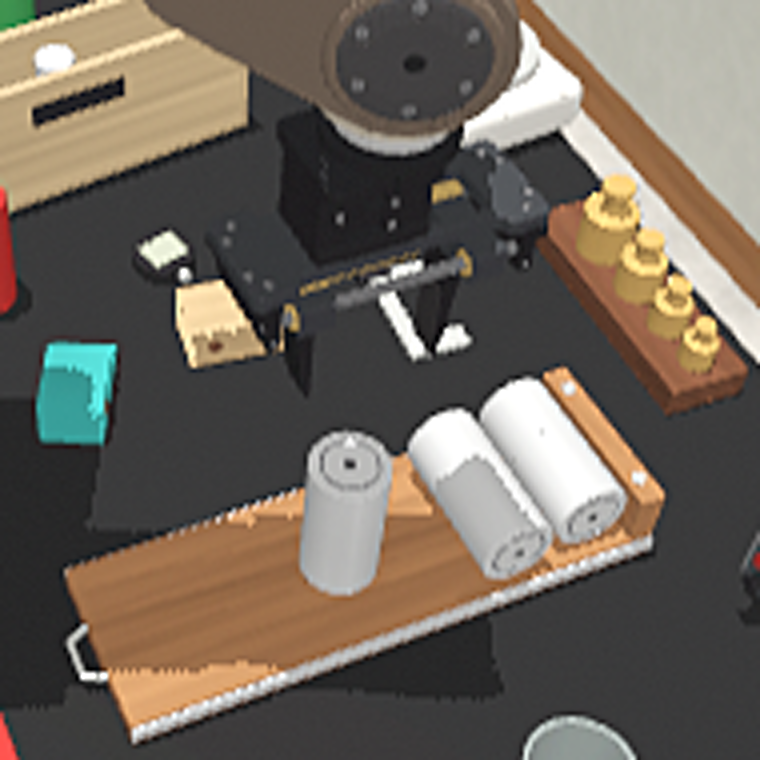

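View pics/t5.png

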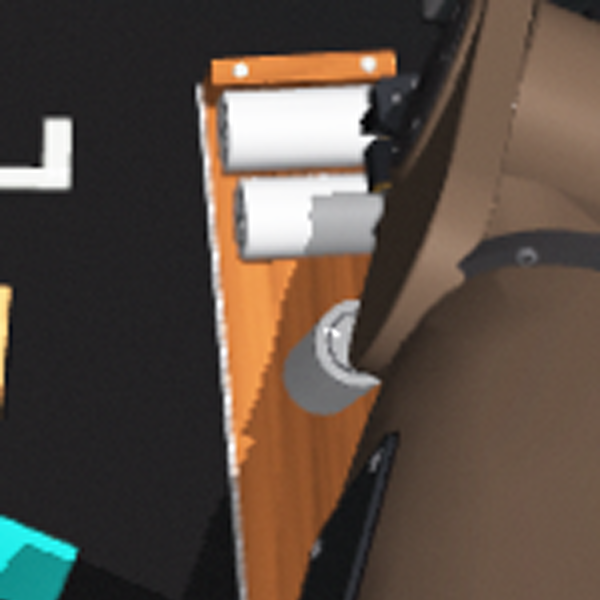

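Call:
{"fn": "step_arm", "kwargs": {"rows": [[0,-10,0,0,0,0.16],[0,-10,0,0,0,0.16],[0,-10,0,0,0,0.16],[0,-10,0,0,0,0.16],[0,0,0,0,0,0.15],[0,0,0,0,0,0]], "grip": 84}}

```text
t: 12.32
eef_pos: [538.8, -196.6, 238.4]
tcp_rot: [1.57, 0.75, 1.614]
ft_force: [0.5, 0.4, -0.2]
opening: 0.882
```

```bash
python3 - <<'E'
from h import *
print(ray("side",[297.1,235.5],132))
R1=Rtool(rdir(0,-.707,-.707),rdir(-1,0,0))
P=np.array([538.8,-158.5,89.])-R1[:,0]*6
show(P-R1[:,0]*90,R1)
E
```

```text
[ 539.3052919  -159.49375851  132.        ]
shift [ 33.8 -80.    1.4] turn [ 0.002 -0.002 -0.035] t 12.32 q [-0.7   0.63  1.54  0.57  1.6  -0.92] pos [ 538.8 -196.6  238.4] F [ 0.5  0.4 -0.2] op 83.8
```

Call:
{"fn": "step_arm", "kwargs": {"rows": [[0,-20,0,0,0,-0.02],[5,-25,0,0,0,-0.015],[10,-25,0.5,0,0,0],[10,-10,0.5,0,0,0],[8,0,0,0,0,0],[0,0,0,0,0,0]]}}

```text
t: 13.08
eef_pos: [541.6, -229.9, 152.4]
tcp_rot: [1.571, 0.799, 1.618]
ft_force: [-0.2, 0.1, 0.9]
opening: 0.883
```

```bash
python3 - <<'E'
from h import *
R1=Rtool(rdir(0,-.707,-.707),rdir(-1,0,0))
P=np.array([539.,-159,89.])-R1[:,0]*6
show(P,R1)
im=env.read_camera("side")[:,:,::-1];cv2.imwrite("pics/s6.png",cv2.resize(im[120:310,210:400],None,fx=4,fy=4,interpolation=cv2.INTER_CUBIC)[:600])
E
```

```text
shift [89.   6.5  0.8] turn [ 0.005 -0.005  0.014] t 13.07 q [-0.73  0.74  1.55  0.52  1.47 -1.  ] pos [ 541.6 -229.9  152.4] F [-0.2  0.1  0.9] op 83.8
```

View pics/s6.png

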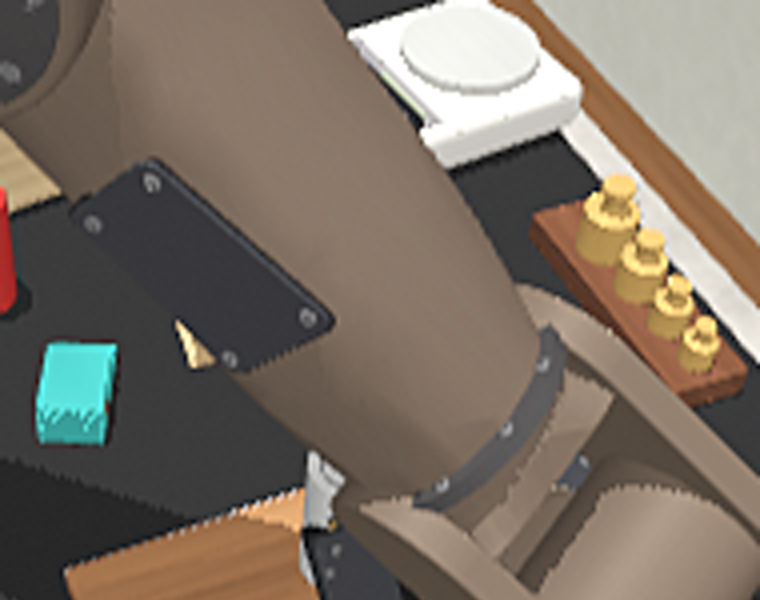

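Call:
{"fn": "step_arm", "kwargs": {"rows": [[15,3,0,0,0,0.014],[18,3,0.5,0,0,0],[18,0,0,0,0,0],[12,0,0,0,0,0],[0,0,0,0,0,0]]}}

```text
t: 13.75
eef_pos: [539.8, -177.0, 110.3]
tcp_rot: [1.569, 0.785, 1.618]
ft_force: [0.3, 1.0, -0.2]
opening: 0.884
```

```bash
python3 - <<'E'
from h import *
R1=Rtool(rdir(0,-.707,-.707),rdir(-1,0,0))
P=np.array([539.,-159,89.])-R1[:,0]*6
show(P,R1)
E
```

```text
shift [21.8 -2.3  0. ] turn [ 0.006 -0.005 -0.   ] t 13.75 q [-0.67  0.76  1.65  0.58  1.35 -1.03] pos [ 539.8 -177.   110.3] F [ 0.3  1.  -0.2] op 84.0
```

Call:
{"fn": "step_arm", "kwargs": {"rows": [[10,-1,0,0,0,0],[7,-1,0,0,0,0],[2,0,0,0,0,0],[0,0,0,0,0,0]]}}

```text
t: 14.25
eef_pos: [539.5, -164.9, 94.6]
tcp_rot: [1.568, 0.786, 1.617]
ft_force: [-0.0, -0.3, 0.6]
opening: 0.882
```

```bash
python3 - <<'E'
from h import *
R1=Rtool(rdir(0,-.707,-.707),rdir(-1,0,0))
P=np.array([539.,-159,89.])-R1[:,0]*6
show(P,R1)
E
```

```text
shift [ 2.2  0.2 -0.3] turn [ 0.007 -0.004  0.001] t 14.25 q [-0.66  0.78  1.67  0.59  1.31 -1.05] pos [ 539.5 -164.9   94.6] F [-0.  -0.3  0.6] op 83.8
```

Call:
{"fn": "step_arm", "kwargs": {"rows": [[1,0,0,0,0,0],[0,0,0,0,0,0],[0,0,0,0,0,0],[0,0,0,0,0,0],[0,0,0,0,0,0]], "grip": 40}}

```text
t: 14.88
eef_pos: [539.6, -164.6, 94.3]
tcp_rot: [1.567, 0.787, 1.616]
ft_force: [-0.2, 0.5, -0.8]
opening: 0.585
```

```bash
python3 - <<'E'
from h import *
R1=Rtool(rdir(0,-.707,-.707),rdir(-1,0,0))
R2=Rtool(rdir(0,.707,-.707),rdir(-1,0,0))
P=np.array([539.,-159,89.])-R1[:,0]*6
show(P,R1)
p,R,s=cur();print(R.T@[0,0,45],Rot.from_matrix(R.T@R2).as_rotvec())
E
```

```text
shift [ 1.7  0.2 -0.3] turn [ 0.007 -0.003  0.001] t 14.88 q [-0.66  0.78  1.67  0.59  1.31 -1.05] pos [ 539.6 -164.6   94.3] F [-0.2  0.5 -0.8] op 55.6
[-31.8601311   31.7791884    0.12341464] [ 0.00774668  0.0030506  -1.56952598]
```

Call:
{"fn": "step_arm", "kwargs": {"rows": [[-6,6,0,0,0,0],[-9,9,0,0,0,0],[-9,9,0,0,0,0],[-8,8,0,0,0,0],[0,0,0,0,0,0]]}}

```text
t: 15.5
eef_pos: [539.5, -164.8, 142.8]
tcp_rot: [1.567, 0.789, 1.615]
ft_force: [-0.4, -0.4, -4.1]
opening: 0.582
```

Call:
{"fn": "step_arm", "kwargs": {"rows": [[0,0,0,0,0,-0.08],[0,0,0,0,0,-0.14],[0,0,0,0,0,-0.14],[0,0,0,0,0,-0.14],[0,0,0,0,0,-0.14],[0,0,0,0,0,-0.14]]}}

```text
t: 16.25
eef_pos: [538.3, -165.9, 141.6]
tcp_rot: [-1.448, 1.554, -1.404]
ft_force: [-1.4, -0.4, -4.7]
opening: 0.585
```

```bash
python3 - <<'E'
from h import *
R2=Rtool(rdir(0,.707,-.707),rdir(-1,0,0))
P=np.array([539.,-159,134.])-R2[:,0]*6
show(P,R2)
im=env.read_camera("side")[:,:,::-1];cv2.imwrite("pics/s7.png",cv2.resize(im[120:310,210:400],None,fx=3,fy=3,interpolation=cv2.INTER_CUBIC)[:600])
E
```

```text
shift [ 3.1 11.2  1. ] turn [ 0.003  0.003 -0.769] t 16.25 q [-0.41  0.52  1.82 -0.02  0.79 -0.44] pos [ 538.3 -165.9  141.6] F [-1.4 -0.4 -4.7] op 55.5
```

View pics/s7.png

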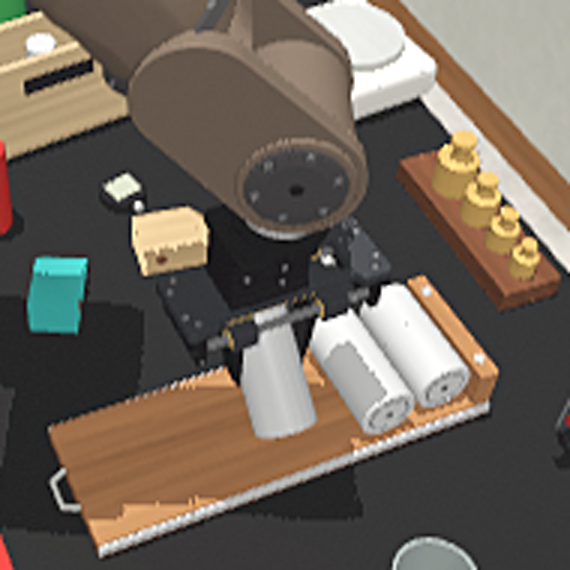

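Call:
{"fn": "step_arm", "kwargs": {"rows": [[0,0,0,0,0,-0.13],[0,0,0,0,0,-0.13],[0,0,0,0,0,-0.13],[0,0,0,0,0,-0.13],[0,0,0,0,0,-0.13],[0,0,0,0,0,-0.1],[0,0,0,0,0,0]]}}

```text
t: 17.18
eef_pos: [536.5, -162.5, 142.1]
tcp_rot: [-1.587, 0.79, -1.548]
ft_force: [-0.2, -0.0, -4.0]
opening: 0.586
```

```bash
python3 - <<'E'
from h import *
R2=Rtool(rdir(0,.707,-.707),rdir(-1,0,0))
g=place(RAMP,[20,-11.6,0])[0];g[2]=70
show(g-R2[:,0]*6,R2)
for n in("side","top"):
    im=env.read_camera(n)[:,:,::-1];cv2.imwrite(f"pics/{n}8.png",im)
s=cv2.imread("pics/side8.png");cv2.imwrite("pics/s8.png",cv2.resize(s[120:310,210:400],None,fx=3,fy=3,interpolation=cv2.INTER_CUBIC)[:600])
E
```

```text
shift [34.1 62.   2. ] turn [ 0.003 -0.013 -0.004] t 17.18 q [-0.1   0.6   1.94 -1.13  0.88  0.74] pos [ 536.5 -162.5  142.1] F [-0.2 -0.  -4. ] op 55.7
```

View pics/s8.png

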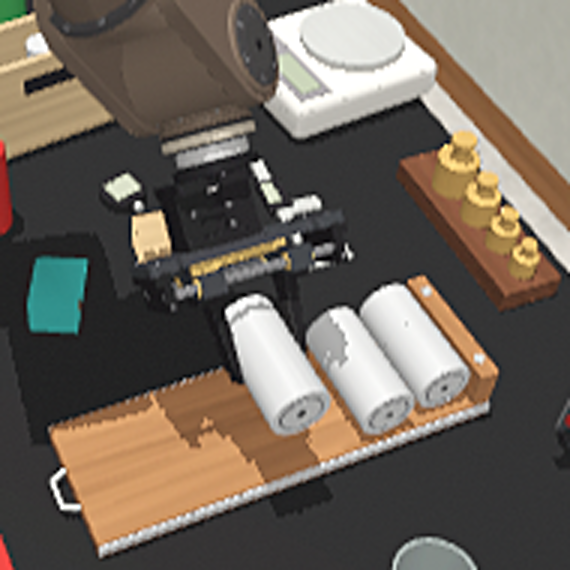

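```bash
cat > fk.py <<'E'
from h import *
D=[([1.0724,.4915,1.5594,0,1.0917,-.1056],[239.1,577.2,239.1]),
([0.56,0.34,1.83,0,0.98,0.42],[397.2,324.3,235.6]),([0.58,0.47,1.92,0,0.75,0.39],[394.2,337.8,140.4]),
([-0.5,0.34,1.83,-0.01,0.99,-0.52],[474.5,-186.1,236.4]),([-0.39,0.5,1.8,0,0.85,-0.44],[543,-151.1,160]),
([-0.41,0.56,1.84,0.01,0.74,-0.45],[538.2,-159.6,116.4]),([-0.41,.38,1.7,0,1.06,-.45],[538.3,-158.8,256.8]),
([-0.7,.63,1.54,.57,1.6,-.92],[538.8,-196.6,238.4]),([-.73,.74,1.55,.52,1.47,-1],[541.6,-229.9,152.4]),
([-.67,.76,1.65,.58,1.35,-1.03],[539.8,-177,110.3]),([-.66,.78,1.67,.59,1.31,-1.05],[539.6,-164.6,94.3])]
s=env.state();D.append((list(s["joints"]),list(s["eef_pos"])))
def fk(q,P):
    h,a1,dl,a2,a3,d4,d6,o5=P
    R1=Rot.from_euler("z",q[0]).as_matrix();Ry=lambda a:Rot.from_euler("y",a).as_matrix();Rz=lambda a:Rot.from_euler("z",a).as_matrix()
    F=R1@Ry(q[1]+q[2])
    p=R1@np.array([a1,dl,h])+R1@Ry(q[1])@[0,0,a2]+F@[a3,0,d4]
    W=F@Rz(q[3])
    T=W@Ry(q[4])
    p=p+T@[0,0,d6]+W@[0,o5,0]
    return p,T@Rz(q[5])
f=lambda P:np.concatenate([fk(q,P)[0]-p for q,p in D])
sol=least_squares(f,[400,50,66,400,0,400,300,0]);PAR=sol.x
E
python3 - <<'E'
from fk import *
np.set_printoptions(precision=1,suppress=True)
print(PAR);print(sol.fun.reshape(-1,3))
_,R,s=cur();print(s["joints"].round(4) if 0 else [round(float(x),4) for x in s["joints"]]);
print(R);print(fk(s["joints"],PAR)[1])
E
```

```text
[199.7  -2.5  65.9 586.   42.7 414.8 246.9   0.3]
[[ 0.1  0.8  0.9]
 [-0.8  2.4  0.5]
 [ 0.6  0.   2.7]
 [ 1.1 -0.6 -0.2]
 [-2.4  0.5 -1.1]
 [ 0.5 -0.5 -1.7]
 [-1.4 -2.3  0.8]
 [ 1.3  2.4 -1.7]
 [-2.5  0.1 -1.9]
 [ 1.   1.4  2.3]
 [ 0.6 -2.9 -0. ]
 [-0.6  0.2 -0.7]]
[-0.1046, 0.5993, 1.939, -1.1319, 0.8809, 0.7397]
[[ 0.  -0.   1. ]
 [-0.7  0.7  0. ]
 [-0.7 -0.7 -0. ]]
[[-1.  -0.   0. ]
 [-0.   0.7 -0.7]
 [ 0.  -0.7 -0.7]]
```

```bash
cat >> fk.py <<'E'
def ik(p,R,q0):
    # tool: x=T z-axis ; tool z = -T x-axis
    def g(q):
        pp,T=fk(q,PAR);Rt=np.c_[T[:,2],T[:,1],-T[:,0]]
        return np.r_[(pp-p)/100,Rot.from_matrix(R.T@Rt).as_rotvec()]
    s=least_squares(g,q0,method="lm");return s.x,np.abs(s.fun).max()
E
python3 - <<'E'
from fk import *
np.set_printoptions(precision=2,suppress=True)
q=env.state()["joints"]
print("final lay, body at world +y")
for lean in(45,35,25,15):
  for x in(20,-10):
    l=np.radians(lean);R2=Rtool(rdir(0,np.sin(l),-np.cos(l)),rdir(-1,0,0))
    for z in(90,51):
      g=place(RAMP,[x,-11.6,0])[0];g[2]=z
      print(lean,x,z,*ik(g-R2[:,0]*6,R2,q))
print("initial stand, body at world -y")
for lean in(45,55,65,75):
  for x in(20,):
    l=np.radians(lean);R2=Rtool(rdir(0,-np.sin(l),-np.cos(l)),rdir(-1,0,0))
    g=place(RAMP,[x,0,0])[0];g[2]=89
    print(lean,x,*ik(g-R2[:,0]*6,R2,[-.66,.78,1.67,.59,1.31,-1.05]))
E
```

```text
final lay, body at world +y
45 20 90 [-0.06  0.68  1.96 -1.2   0.85  0.89] 3.005383236641537e-16
45 20 51 [-0.06  0.75  1.97 -1.27  0.83  0.99] 4.547473508864641e-15
45 -10 90 [-0.06  0.71  1.89 -1.16  0.88  0.83] 1.7053025658242404e-15
45 -10 51 [-0.06  0.77  1.9  -1.22  0.85  0.92] 1.1368683772161603e-15
35 20 90 [-0.13  0.63  1.95 -1.02  0.73  0.67] 5.684341886080802e-16
35 20 51 [-0.13  0.7   1.97 -1.1   0.69  0.78] 1.3500311979441904e-15
35 -10 90 [-0.12  0.66  1.88 -0.97  0.76  0.62] 1.1368683772161603e-15
35 -10 51 [-0.12  0.73  1.89 -1.04  0.72  0.71] 1.7053025658242404e-15
25 20 90 [-0.2   0.6   1.93 -0.75  0.64  0.38] 1.5883937806174415e-16
25 20 51 [-0.2   0.67  1.95 -0.84  0.58  0.49] 2.3447910280083307e-15
25 -10 90 [-0.19  0.63  1.86 -0.71  0.68  0.34] 2.2737367544323206e-15
25 -10 51 [-0.19  0.69  1.88 -0.78  0.62  0.43] 1.2789769243681803e-15
15 20 90 [-0.27  0.58  1.91 -0.44  0.62  0.04] 1.9895196601282807e-15
15 20 51 [-0.27  0.64  1.93 -0.5   0.54  0.11] 2.2737367544323206e-15
15 -10 90 [-0.26  0.61  1.84 -0.42  0.66  0.03] 2.2737367544323206e-15
15 -10 51 [-0.26  0.67  1.86 -0.46  0.59  0.09] 1.1368683772161603e-15
initial stand, body at world -y
45 20 [-0.66  0.78  1.68  0.6   1.3  -1.05] 1.1368683772161603e-15
55 20 [-0.69  0.84  1.64  0.66  1.45 -1.1 ] 1.9895196601282807e-15
65 20 [-0.71  0.91  1.61  0.72  1.59 -1.13] 1.9895196601282807e-15
75 20 [-0.73  0.98  1.58  0.78  1.72 -1.16] 2.2737367544323206e-15
```

Call:
{"fn": "step_arm", "kwargs": {"rows": [[0,0,0,0,0,0.1],[0,0,0,0,0,0.15],[0,0,0,0,0,0.15],[0,0,0,0,0,0.15],[0,0,0,0,0,0.15],[0,0,0,0,0,0.15],[0,0,0,0,0,0.15],[0,0,0,0,0,0.15]]}}

```text
t: 18.27
eef_pos: [538.7, -170.1, 150.1]
tcp_rot: [1.541, 1.167, 1.589]
ft_force: [-0.0, -0.5, -4.1]
opening: 0.58
```

Call:
{"fn": "step_arm", "kwargs": {"rows": [[0,0,0,0,0,0.15],[0,0,0,0,0,0.12],[0,0,0,0,0,0.08],[0,0,0,0,0,0]]}}

```text
t: 18.77
eef_pos: [538.7, -178.0, 151.8]
tcp_rot: [1.532, 0.811, 1.584]
ft_force: [0.2, -0.5, -4.7]
opening: 0.588
```

```bash
python3 - <<'E'
from h import *
R1=Rot.from_euler("xyz",[1.567,.787,1.616]).as_matrix()
show([539.6,-164.6,97.3],R1)
im=env.read_camera("side")[:,:,::-1];cv2.imwrite("pics/s9.png",cv2.resize(im[120:310,210:400],None,fx=3,fy=3,interpolation=cv2.INTER_CUBIC)[:600])
im=env.read_camera("top")[:,:,::-1];cv2.imwrite("pics/t9.png",cv2.resize(im[80:270,210:400],None,fx=3,fy=3,interpolation=cv2.INTER_CUBIC)[:600])
E
```

```text
shift [ 48.7 -27.9  -0. ] turn [0.012 0.022 0.025] t 18.77 q [-0.67  0.69  1.65  0.57  1.38 -1.01] pos [ 538.7 -178.   151.8] F [ 0.2 -0.5 -4.7] op 55.9
```

View pics/t9.png

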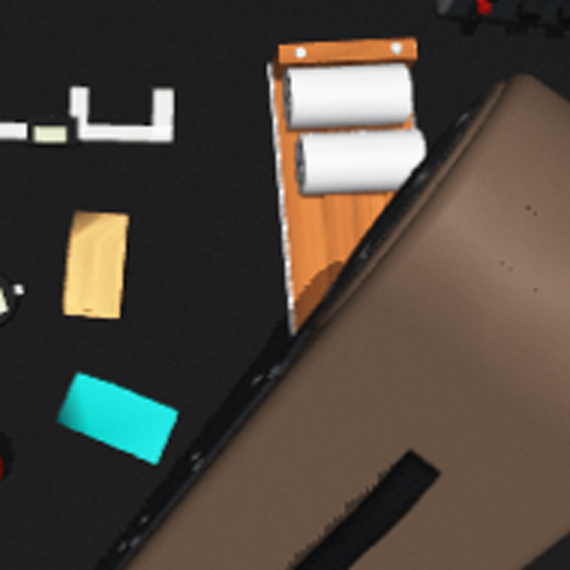

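View pics/s9.png

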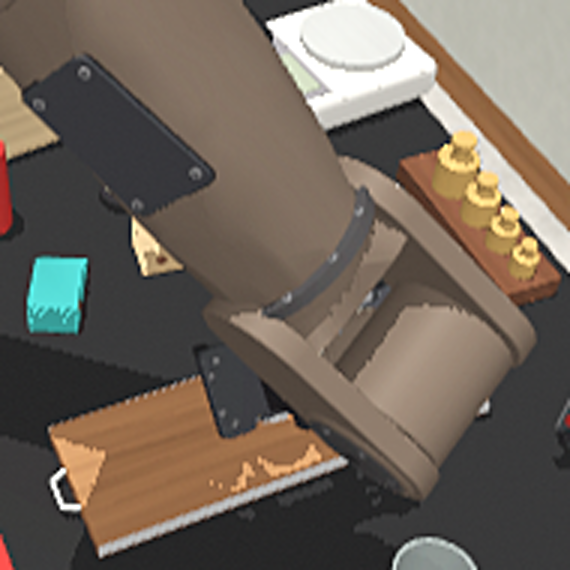

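Call:
{"fn": "step_arm", "kwargs": {"rows": [[5,-10,0,0.012,0.011,0.013],[10,-10,0,0,0.011,0.012],[10,-5,0,0,0,0],[10,-3,0,0,0,0],[5,0,0,0,0,0],[0,0,0,0,0,0]]}}

```text
t: 19.62
eef_pos: [539.2, -167.4, 101.3]
tcp_rot: [1.567, 0.79, 1.621]
ft_force: [0.1, -0.3, -4.1]
opening: 0.588
```

```bash
python3 - <<'E'
from h import *
R1=Rot.from_euler("xyz",[1.567,.787,1.616]).as_matrix()
show([539.6,-164.6,97.3],R1)
E
```

```text
shift [ 4.8 -0.9  0.6] turn [ 0.003 -0.003  0.003] t 19.62 q [-0.66  0.77  1.67  0.58  1.32 -1.04] pos [ 539.2 -167.4  101.3] F [ 0.1 -0.3 -4.1] op 55.8
```

Call:
{"fn": "step_arm", "kwargs": {"rows": [[2.5,-2.5,0,0,0,0.003],[1.5,-1.5,0,0,0,0],[0.5,-0.5,0,0,0,0],[0,0,0,0,0,0]]}}

```text
t: 20.12
eef_pos: [539.5, -167.8, 95.3]
tcp_rot: [1.565, 0.788, 1.619]
ft_force: [-0.3, 0.5, -4.7]
opening: 0.582
```

Call:
{"fn": "step_arm", "kwargs": {"rows": [[1.2,-1.2,0,0,0,0],[0.5,-0.5,0,0,0,0]]}}

```text
t: 20.38
eef_pos: [539.6, -168.0, 94.7]
tcp_rot: [1.564, 0.787, 1.618]
ft_force: [-1.3, -0.7, 3.0]
opening: 0.586
```

Call:
{"fn": "step_arm", "kwargs": {"rows": [[1.2,-1.2,0,0,0,0],[0.5,-0.5,0,0,0,0]]}}

```text
t: 20.62
eef_pos: [539.5, -168.1, 94.7]
tcp_rot: [1.563, 0.785, 1.617]
ft_force: [-2.2, -0.9, 1.4]
opening: 0.586
```

Call:
{"fn": "step_arm", "kwargs": {"rows": [[0,0,0,0,0,0],[0,0,0,0,0,0],[0,0,0,0,0,0]], "grip": 84}}

```text
t: 21.0
eef_pos: [539.9, -168.0, 94.9]
tcp_rot: [1.561, 0.785, 1.616]
ft_force: [-0.4, 1.0, -1.2]
opening: 0.839
```

Call:
{"fn": "step_arm", "kwargs": {"rows": [[0,0,0,0,0,0.09],[0,0,0,0,0,0.09],[0,0,0,0,0,0.08],[0,0,0,0,0,0]]}}

```text
t: 21.5
eef_pos: [540.3, -167.7, 94.9]
tcp_rot: [1.562, 0.518, 1.619]
ft_force: [-0.0, 0.2, -0.7]
opening: 0.883
```

```bash
python3 - <<'E'
from fk import *
l=np.radians(60)
R1=Rtool(rdir(0,-np.sin(l),-np.cos(l)),rdir(-1,0,0))
show(np.array([539.3,-162.6,89])-R1[:,0]*6,R1)
E
```

```text
shift [ 1.4 -2.6 -0.8] turn [ 0.013 -0.006 -0.006] t 21.5 q [-0.71  0.88  1.61  0.69  1.54 -1.12] pos [ 540.3 -167.7   94.9] F [-0.   0.2 -0.7] op 83.9
```

Call:
{"fn": "step_arm", "kwargs": {"rows": [[1,-2.5,-1,0.013,-0.006,-0.006],[0,0,0,0,0,0]]}}

```text
t: 21.75
eef_pos: [539.4, -167.9, 92.3]
tcp_rot: [1.572, 0.527, 1.611]
ft_force: [0.2, 0.2, 0.1]
opening: 0.884
```

Call:
{"fn": "step_arm", "kwargs": {"rows": [[0,0,0,0,0,0],[0,0,0,0,0,0],[0,0,0,0,0,0],[0,0,0,0,0,0],[0,0,0,0,0,0]], "grip": 40}}

```text
t: 22.38
eef_pos: [539.7, -167.7, 93.2]
tcp_rot: [1.57, 0.53, 1.611]
ft_force: [1.5, -0.7, -0.0]
opening: 0.584
```

```bash
python3 - <<'E'
from fk import *
l=np.radians(60)
R1=Rtool(rdir(0,-np.sin(l),-np.cos(l)),rdir(-1,0,0))
l=np.radians(30)
R2=Rtool(rdir(0,np.sin(l),-np.cos(l)),rdir(-1,0,0))
show(np.array([539.3,-162.6,89])-R1[:,0]*6,R1)
p,R,s=cur();print("up45",R.T@[0,0,45],Rot.from_matrix(R.T@R2).as_rotvec(), "grasp",p+6*R[:,0])
E
```

```text
shift [ 0.5 -1.1 -0.2] turn [0.    0.    0.006] t 22.38 q [-0.71  0.88  1.62  0.69  1.52 -1.11] pos [ 539.7 -167.7   93.2] F [ 1.5 -0.7 -0. ] op 55.5
up45 [-2.27405022e+01  3.88312895e+01  2.26937423e-02] [ 2.35042306e-04  5.16735536e-04 -1.56461387e+00] grasp [ 539.47561908 -162.52557117   90.15135229]
```

Call:
{"fn": "step_arm", "kwargs": {"rows": [[-4,7,0,0,0,0],[-6,11,0,0,0,0],[-6,11,0,0,0,0],[-5,8,0,0,0,0],[0,0,0,0,0,0]]}}

```text
t: 23.0
eef_pos: [539.5, -167.3, 138.5]
tcp_rot: [1.57, 0.532, 1.611]
ft_force: [-0.1, 0.2, -5.1]
opening: 0.585
```

Call:
{"fn": "step_arm", "kwargs": {"rows": [[0,0,0,0,0,-0.1],[0,0,0,0,0,-0.14],[0,0,0,0,0,-0.14],[0,0,0,0,0,-0.14],[0,0,0,0,0,-0.14],[0,0,0,0,0,-0.14],[0,0,0,0,0,-0.14],[0,0,0,0,0,-0.14]]}}

```text
t: 24.0
eef_pos: [537.6, -167.9, 137.0]
tcp_rot: [-1.596, 1.503, -1.559]
ft_force: [-0.4, -0.6, -4.5]
opening: 0.583
```

Call:
{"fn": "step_arm", "kwargs": {"rows": [[0,0,0,0,0,-0.14],[0,0,0,0,0,-0.14],[0,0,0,0,0,-0.1],[0,0,0,0,0,0]]}}

```text
t: 24.5
eef_pos: [535.8, -165.4, 136.4]
tcp_rot: [-1.581, 1.114, -1.541]
ft_force: [-0.1, -0.5, -4.3]
opening: 0.581
```

```bash
cat >> h.py <<'E'
RG=Rot.from_euler("xyz",[1.57,.53,1.611]).as_matrix()
RL=RG@Rot.from_euler("z",-np.pi/2).as_matrix()
E
python3 - <<'E'
from fk import *
g=place(RAMP,[20,-11.6,0])[0];g[2]=60
show(g-RL[:,0]*6,RL)
print(RL, ik(g-RL[:,0]*6,RL,env.state()["joints"]))
im=env.read_camera("side")[:,:,::-1];cv2.imwrite("pics/s10.png",cv2.resize(im[120:310,210:400],None,fx=3,fy=3,interpolation=cv2.INTER_CUBIC)[:600])
E
```

```text
shift [54.3 50.9  2.4] turn [ 0.    -0.006 -0.073] t 24.5 q [-0.23  0.54  1.91 -0.72  0.71  0.29] pos [ 535.8 -165.4  136.4] F [-0.1 -0.5 -4.3] op 55.2
[[ 2.11144993e-02 -3.46786697e-02  9.99175444e-01]
 [-5.05092674e-01  8.62109872e-01  4.05950753e-02]
 [-8.62806797e-01 -5.05533341e-01  6.87076316e-04]] (array([-0.15983605,  0.66736095,  1.95541963, -0.96933941,  0.64439085,
        0.63018914]), np.float64(1.1368683772161603e-15))
```

View pics/s10.png

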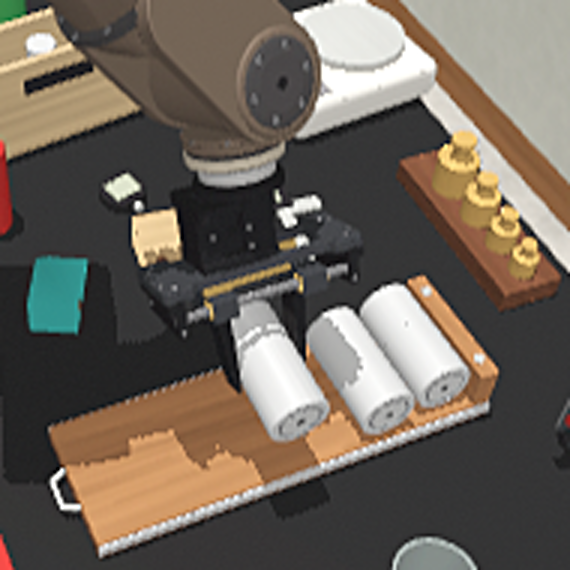

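Call:
{"fn": "step_arm", "kwargs": {"rows": [[0,0,2,0,-0.006,-0.04],[5,5,0,0,0,-0.033],[12,12,0,0,0,0],[12,12,0,0,0,0],[10,10,0,0,0,0],[5,5,0,0,0,0],[0,0,0,0,0,0]]}}

```text
t: 25.42
eef_pos: [536.6, -153.1, 75.4]
tcp_rot: [-1.572, 1.055, -1.544]
ft_force: [-0.8, 0.5, -3.8]
opening: 0.585
```

```bash
python3 - <<'E'
from fk import *
g=place(RAMP,[20,-11.6,0])[0];g[2]=52
show(g-RL[:,0]*6,RL)
print(RL.T@[0,0,-1])
im=env.read_camera("side")[:,:,::-1];cv2.imwrite("pics/s11.png",cv2.resize(im[150:310,210:370],None,fx=3.6,fy=3.6,interpolation=cv2.INTER_CUBIC)[:600])
E
```

```text
shift [11.1 17.3  0.8] turn [-0.01  -0.007 -0.014] t 25.43 q [-0.18  0.65  1.95 -0.93  0.65  0.58] pos [ 536.6 -153.1   75.4] F [-0.8  0.5 -3.8] op 55.6
[ 8.62806797e-01  5.05533341e-01 -6.87076316e-04]
```

View pics/s11.png

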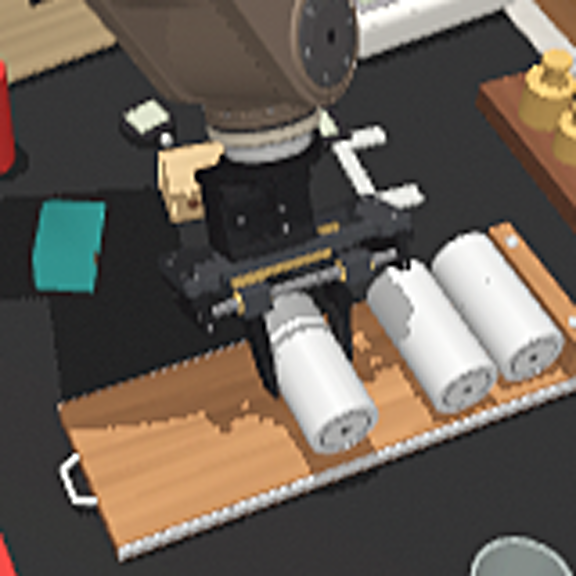

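Call:
{"fn": "step_arm", "kwargs": {"rows": [[2,6,0.5,-0.01,-0.007,-0.014],[3,6,0,0,0,0],[3,2,0,0,0,0],[2,1,0,0,0,0],[0,0,0,0,0,0]]}}

```text
t: 26.1
eef_pos: [537.8, -146.0, 60.7]
tcp_rot: [-1.564, 1.041, -1.526]
ft_force: [0.5, 0.2, -4.6]
opening: 0.585
```

```bash
python3 - <<'E'
from fk import *
g=place(RAMP,[20,-11.6,0])[0];g[2]=50
show(g-RL[:,0]*6,RL)
E
```

```text
shift [ 3.5  4.9 -0.6] turn [-0.003  0.002  0.   ] t 26.1 q [-0.16  0.68  1.96 -0.99  0.63  0.65] pos [ 537.8 -146.    60.7] F [ 0.5  0.2 -4.6] op 55.5
```

Call:
{"fn": "step_arm", "kwargs": {"rows": [[0.6,3.2,0,0,0,0],[1.2,0.8,0,0,0,0],[0,0,0,0,0,0]]}}

```text
t: 26.48
eef_pos: [537.7, -143.4, 57.0]
tcp_rot: [-1.563, 1.041, -1.526]
ft_force: [0.3, -0.3, -4.4]
opening: 0.585
```

Call:
{"fn": "step_arm", "kwargs": {"rows": [[1.2,0.7,0,0,0,0],[0.5,0.3,0,0,0,0]]}}

```text
t: 26.72
eef_pos: [537.8, -143.4, 55.0]
tcp_rot: [-1.563, 1.041, -1.525]
ft_force: [0.7, 0.7, -3.7]
opening: 0.585
```

Call:
{"fn": "step_arm", "kwargs": {"rows": [[1.2,0.7,0,0,0,0],[0.5,0.3,0,0,0,0]]}}

```text
t: 26.98
eef_pos: [537.8, -143.4, 54.8]
tcp_rot: [-1.561, 1.038, -1.524]
ft_force: [-1.4, 1.6, 0.5]
opening: 0.582
```

Call:
{"fn": "step_arm", "kwargs": {"rows": [[0.8,0.5,0,0,0,0],[0,0,0,0,0,0]]}}

```text
t: 27.22
eef_pos: [537.8, -143.3, 54.9]
tcp_rot: [-1.56, 1.037, -1.523]
ft_force: [-0.3, 1.0, -4.6]
opening: 0.588
```

```bash
python3 - <<'E'
from fk import *
p,R,s=cur();print(s["ft_force"],s["moment"],s["joints"])
im=env.read_camera("side")[:,:,::-1];cv2.imwrite("pics/s12.png",cv2.resize(im[190:300,250:380],None,fx=5,fy=5,interpolation=cv2.INTER_CUBIC)[:600])
E
```

```text
[-0.34012204  1.00803844 -4.62073111] [0.65233857 0.07703095 0.000855  ] [-0.15780014  0.68728802  1.96357159 -1.00832135  0.62951498  0.68139538]
```

View pics/s12.png

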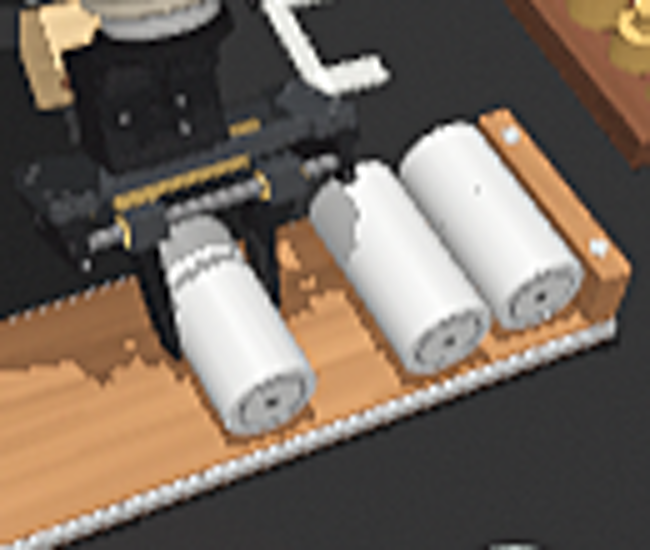

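```bash
python3 - <<'E'
from h import *
def toR(P):
    d=P-[RAMP[0],RAMP[1],0];c,s=np.cos(RAMP[2]),np.sin(RAMP[2]);return np.round([c*d[0]+s*d[1],-s*d[0]+c*d[1]],1)
for n,(u,v) in dict(third=(270,403),b=(450,343),a=(541,297)).items(): print(n,toR(ray("side",raw(u,v,250,190,5),50)))
E
```

```text
third [20.2 57.7]
b [-88.9  61.1]
a [-152.3   53.9]
```

Call:
{"fn": "step_arm", "kwargs": {"rows": [[1.2,0.7,0,0,0,0],[0.6,0.3,0,0,0,0]]}}

```text
t: 27.52
eef_pos: [537.9, -143.4, 54.8]
tcp_rot: [-1.558, 1.034, -1.521]
ft_force: [-4.0, 5.2, 5.9]
opening: 0.583
```

Call:
{"fn": "step_arm", "kwargs": {"rows": [[0.4,0.2,0,0,0,0],[0,0,0,0,0,0],[0,0,0,0,0,0]], "grip": 76}}

```text
t: 27.9
eef_pos: [538.4, -143.7, 54.6]
tcp_rot: [-1.556, 1.034, -1.519]
ft_force: [0.3, -0.2, 0.1]
opening: 0.788
```

```bash
python3 - <<'E'
from fk import *
p,R,s=cur();print(s["ft_force"],s["joints"],p)
im=env.read_camera("side")[:,:,::-1];cv2.imwrite("pics/s13.png",cv2.resize(im[190:300,250:380],None,fx=5,fy=5,interpolation=cv2.INTER_CUBIC)[:600])
E
```

```text
[ 0.29448931 -0.2120518   0.1298344 ] [-0.15728684  0.68875792  1.96343593 -1.01546945  0.62959766  0.68927833] [ 538.41784947 -143.72757738   54.57713991]
```

View pics/s13.png

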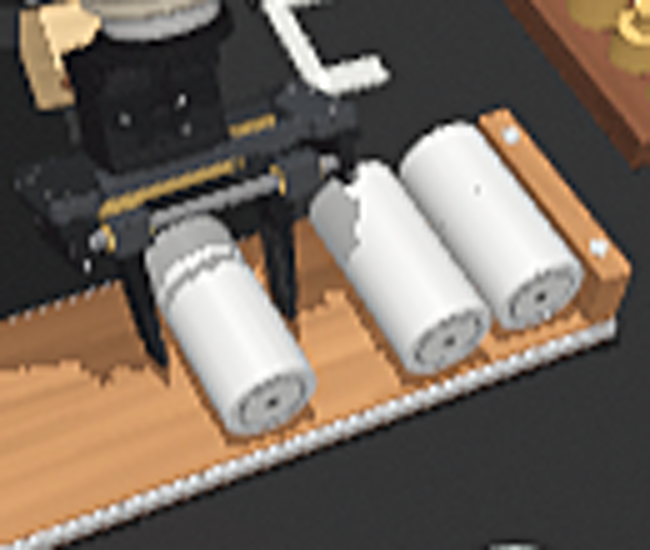

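Call:
{"fn": "step_arm", "kwargs": {"rows": [[-8,0,0,0,0,0],[-20,0,0,0,0,0],[-30,0,0,0,0,0],[-35,0,0,0,0,0],[-35,0,0,0,0,0],[-30,0,0,0,0,0],[-10,0,0,0,0,0],[0,0,0,0,0,0]]}}

```text
t: 28.95
eef_pos: [533.3, -54.0, 204.7]
tcp_rot: [-1.558, 1.037, -1.52]
ft_force: [-0.5, -0.1, -0.4]
opening: 0.799
```

```bash
python3 - <<'E'
from fk import *
CH=np.array([563.8,87.3,3.04])
g=place(CH,[15,0,0])[0];g[2]=130
for s in(1,-1):
    Rc=Rtool([0,0,-1],s*rdir(0,1,0,CH[2]));show(g,Rc);print(ik(g,Rc,[0,.5,1.9,0,.75,1.5*s]))
for n in("side","top"):
    im=env.read_camera(n)[:,:,::-1];cv2.imwrite(f"pics/{n}14.png",im)
s=cv2.imread("pics/side14.png");cv2.imwrite("pics/s14.png",cv2.resize(s[150:310,210:400],None,fx=4,fy=4,interpolation=cv2.INTER_CUBIC)[:600])
s=cv2.imread("pics/top14.png");cv2.imwrite("pics/t14.png",cv2.resize(s[80:240,210:400],None,fx=4,fy=4,interpolation=cv2.INTER_CUBIC)[:600])
E
```

```text
shift [ -7.9 160.4  20.7] turn [1.665 0.46  0.39 ] t 28.95 q [ 0.01  0.45  1.86 -0.69  0.93  0.42] pos [533.3 -54.  204.7] F [-0.5 -0.1 -0.4] op 75.9
(array([ 4.09438230e-02,  5.31490124e-01,  1.84117068e+00, -1.51765217e-19,
        7.68931847e-01,  1.71333280e+00]), np.float64(1.1368683772161603e-15))
shift [ -7.9 160.4  20.7] turn [-1.395 -0.376  0.443] t 28.95 q [ 0.01  0.45  1.86 -0.69  0.93  0.42] pos [533.3 -54.  204.7] F [-0.5 -0.1 -0.4] op 75.9
(array([ 4.09438230e-02,  5.31490124e-01,  1.84117068e+00,  1.37823116e-18,
        7.68931847e-01, -1.42825985e+00]), np.float64(1.1368683772161603e-15))
```

View pics/s14.png

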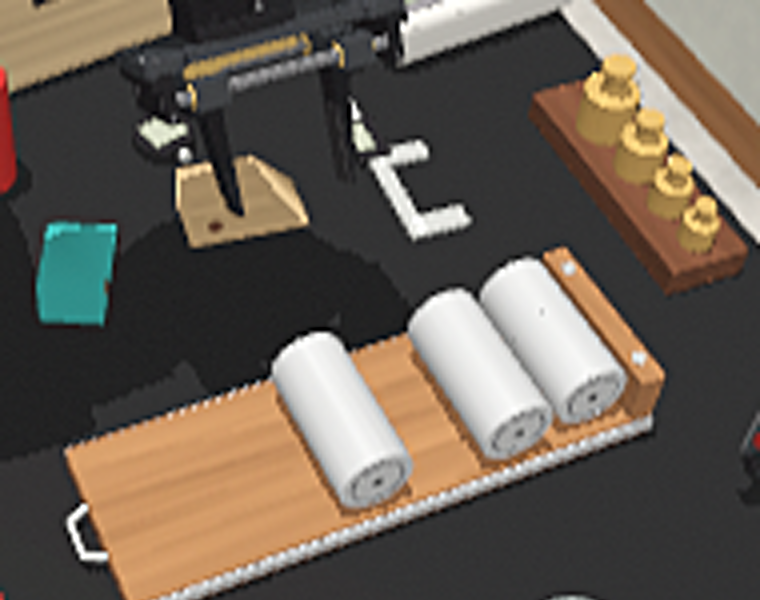

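View pics/t14.png

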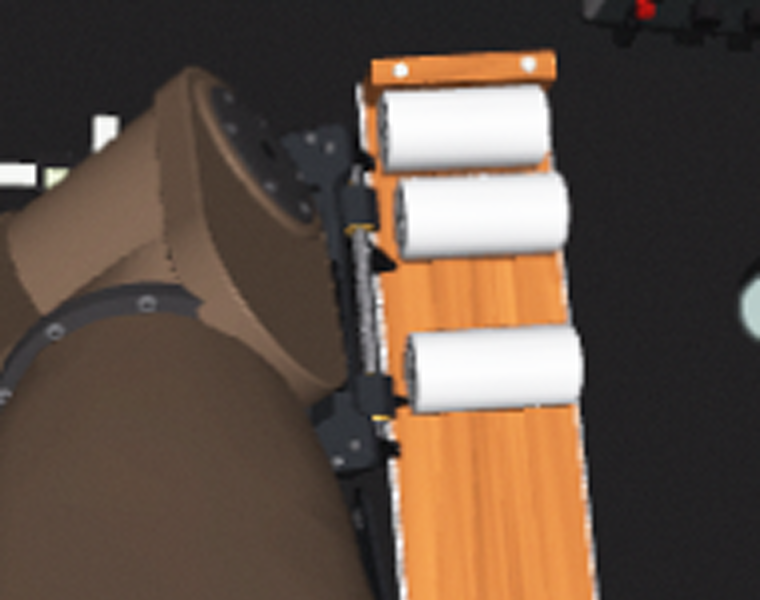

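Call:
{"fn": "step_arm", "kwargs": {"rows": [[0,0,0,0.15,0.042,0.035],[0,0,0,0.15,0.042,0.035],[0,0,0,0.15,0.042,0.035],[0,0,0,0.15,0.042,0.035],[0,0,0,0.15,0.042,0.035],[0,0,0,0.15,0.042,0.035],[0,0,0,0.15,0.042,0.035],[0,0,0,0.15,0.042,0.035]], "grip": 74}}

```text
t: 30.05
eef_pos: [530.4, -58.6, 193.7]
tcp_rot: [-1.035, 1.404, -2.287]
ft_force: [0.3, -0.4, 0.1]
opening: 0.781
```

Call:
{"fn": "step_arm", "kwargs": {"rows": [[0,0,0,0.15,0.042,0.035],[0,0,0,0.15,0.042,0.035],[0,0,0,0.12,0.04,0.035],[0,0,0,0,0,0]]}}

```text
t: 30.55
eef_pos: [528.8, -61.6, 189.0]
tcp_rot: [-1.911, 1.546, 2.678]
ft_force: [0.6, -0.7, 0.3]
opening: 0.781
```

```bash
cat >> h.py <<'E'
CH=np.array([563.8,87.3,3.04])
E
python3 - <<'E'
from fk import *
g=place(CH,[15,0,0])[0];g[2]=130
show(g,Rtool([0,0,-1],rdir(0,1,0,CH[2])))
E
```

```text
shift [  60.2    2.8 -151.3] turn [-0.022 -0.009  0.024] t 30.55 q [-0.24  0.43  1.83  0.01  0.91  1.45] pos [528.8 -61.6 189. ] F [ 0.6 -0.7  0.3] op 74.2
```

Call:
{"fn": "step_arm", "kwargs": {"rows": [[0,1,-20,-0.022,-0.009,0.024],[5,1,-28,0,0,0],[10,1,-35,0,0,0],[10,0,-35,0,0,0],[10,0,-22,0,0,0],[10,0,-8,0,0,0],[0,0,0,0,0,0]]}}

```text
t: 31.42
eef_pos: [546.0, 86.9, 137.5]
tcp_rot: [-0.79, 1.558, -2.445]
ft_force: [-0.8, -0.1, 1.5]
opening: 0.773
```

```bash
python3 - <<'E'
from fk import *
g=place(CH,[15,0,0])[0];g[2]=28
show(g,Rtool([0,0,-1],rdir(0,1,0,CH[2])))
im=env.read_camera("side")[:,:,::-1];cv2.imwrite("pics/s15.png",cv2.resize(im[100:240,210:350],None,fx=4,fy=4,interpolation=cv2.INTER_CUBIC)[:600])
E
```

```text
shift [109.5   3.7  -3.2] turn [0.017 0.009 0.009] t 31.43 q [ 0.04  0.52  1.84 -0.01  0.79  1.7 ] pos [546.   86.9 137.5] F [-0.8 -0.1  1.5] op 73.5
```

View pics/s15.png

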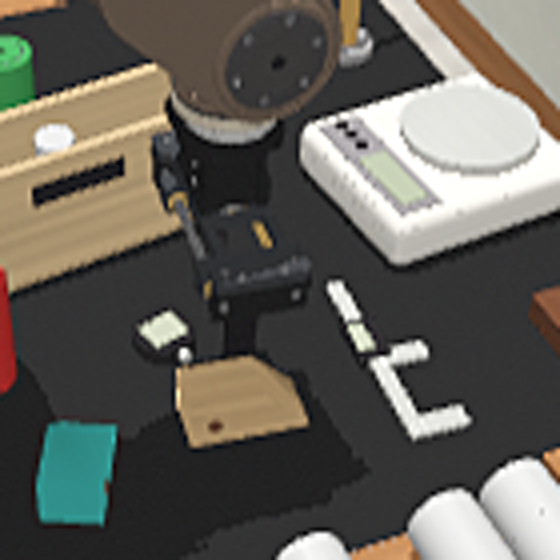

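Call:
{"fn": "step_arm", "kwargs": {"rows": [[15,2,-2,0.017,0.009,0.009],[25,1.5,-1,0,0,0],[25,0,0,0,0,0],[20,0,0,0,0,0],[9,0,0,0,0,0],[3,0,0,0,0,0],[0,0,0,0,0,0]]}}

```text
t: 32.35
eef_pos: [552.6, 83.3, 41.6]
tcp_rot: [1.438, 1.565, -0.237]
ft_force: [-0.3, 0.1, 0.5]
opening: 0.777
```

```bash
python3 - <<'E'
from fk import *
g=place(CH,[15,0,0])[0];g[2]=32
show(g,Rtool([0,0,-1],rdir(0,1,0,CH[2])))
im=env.read_camera("side")[:,:,::-1];cv2.imwrite("pics/s16.png",cv2.resize(im[150:230,230:320],None,fx=7,fy=7,interpolation=cv2.INTER_CUBIC)[:600])
E
```

```text
shift [ 9.6 -4.3 -5.1] turn [-0.003  0.001 -0.006] t 32.35 q [ 0.03  0.67  1.89 -0.    0.57  1.71] pos [552.6  83.3  41.6] F [-0.3  0.1  0.5] op 73.8
```

View pics/s16.png

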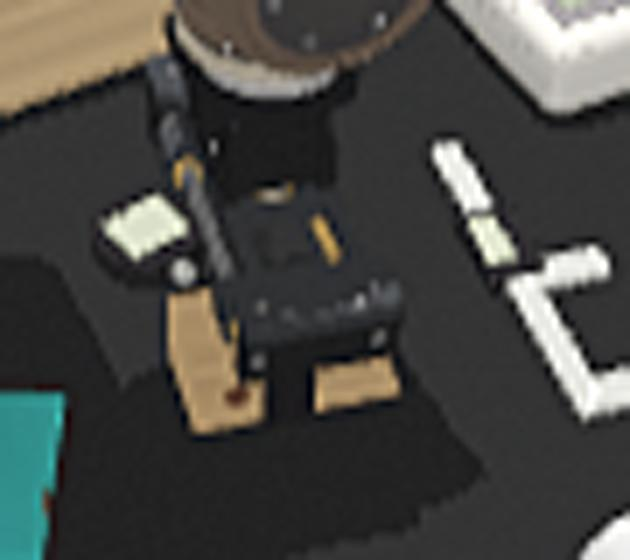

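Call:
{"fn": "step_arm", "kwargs": {"rows": [[3,-3,-4,0,0,0],[5,-2,-2,0,0,0],[2,0,0,0,0,0],[0,0,0,0,0,0]]}}

```text
t: 32.9
eef_pos: [548.4, 90.6, 32.1]
tcp_rot: [1.506, 1.563, -0.169]
ft_force: [0.0, -0.6, 0.1]
opening: 0.779
```

```bash
python3 - <<'E'
from fk import *
g=place(CH,[15,0,0])[0];g[2]=32
show(g,Rtool([0,0,-1],rdir(0,1,0,CH[2])))
E
```

```text
shift [0.1 0.6 1.8] turn [-0.002  0.001 -0.008] t 32.9 q [ 0.05  0.68  1.9  -0.    0.54  1.72] pos [548.4  90.6  32.1] F [ 0.  -0.6  0.1] op 74.0
```

Now grip the chock.

Call:
{"fn": "step_arm", "kwargs": {"rows": [[0,0,1.8,0,0,0],[0,0,0,0,0,0],[0,0,0,0,0,0],[0,0,0,0,0,0],[0,0,0,0,0,0]], "grip": 35}}

```text
t: 33.52
eef_pos: [548.4, 88.6, 32.2]
tcp_rot: [1.514, 1.563, -0.161]
ft_force: [0.3, -0.6, -0.3]
opening: 0.523
```

```bash
python3 - <<'E'
from fk import *
p,R,s=cur();g=place(CH,[15,0,0])[0];g[2]=32
show(g,Rtool([0,0,-1],rdir(0,1,0,CH[2])))
im=env.read_camera("top")[:,:,::-1];cv2.imwrite("pics/t16.png",cv2.resize(im[120:220,200:300],None,fx=5,fy=5,interpolation=cv2.INTER_CUBIC)[:600])
im=env.read_camera("side")[:,:,::-1];cv2.imwrite("pics/s16.png",cv2.resize(im[150:230,230:320],None,fx=7,fy=7,interpolation=cv2.INTER_CUBIC)[:600])
E
```

```text
shift [ 0.2  0.5 -0.3] turn [-0.003  0.    -0.008] t 33.52 q [ 0.04  0.68  1.91 -0.    0.54  1.72] pos [548.4  88.6  32.2] F [ 0.3 -0.6 -0.3] op 49.7
```

View pics/s16.png

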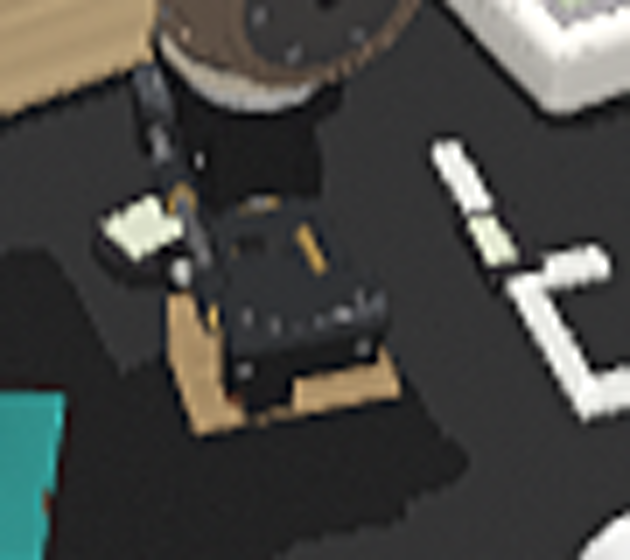

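Call:
{"fn": "step_arm", "kwargs": {"rows": [[-8,0,0,0,0,0],[-20,0,0,0,0,0],[-30,0,0,0,0,0],[-30,0,0,0,0,0],[-15,0,0,0,0,0],[0,0,0,0,0,0]]}}

```text
t: 34.38
eef_pos: [546.9, 88.7, 139.4]
tcp_rot: [1.479, 1.564, -0.196]
ft_force: [-0.2, -0.7, -1.8]
opening: 0.524
```

```bash
python3 - <<'E'
from fk import *
g=place(RAMP,[125,2.5,0])[0];g[2]=110
Rc=Rtool([0,0,-1],rdir(0,1,0))
show(g,Rc);print(ik(g,Rc,env.state()["joints"]));g[2]=54;print(ik(g,Rc,env.state()["joints"]))
g=place(RAMP,[40,2.5,0])[0];g[2]=54;print(ik(g,Rc,env.state()["joints"]))
E
```

```text
shift [ 29.  -87.2 264.2] turn [-0.145  0.001 -0.007] t 34.38 q [ 0.04  0.51  1.84 -0.    0.78  1.72] pos [546.9  88.7 139.4] F [-0.2 -0.7 -1.8] op 49.8
(array([-5.07675458e-01,  4.64049660e-01,  2.07667877e+00, -4.50615332e-18,
        6.00864222e-01,  1.02251352e+00]), np.float64(2.2737367544323206e-15))
(array([-5.07675458e-01,  5.71490463e-01,  2.11266434e+00, -4.11114304e-18,
        4.57437847e-01,  1.02251352e+00]), np.float64(1.4210854715202005e-15))
(array([-4.24866987e-01,  6.36475481e-01,  1.92076560e+00,  2.95313595e-18,
        5.84351575e-01,  1.10532199e+00]), np.float64(2.842170943040401e-16))
```

Call:
{"fn": "step_arm", "kwargs": {"rows": [[0,-6,18,0,0,0],[0,-11,34,0,0,0],[0,-13,39,0,0,0],[0,-13,39,0,0,0],[0,-13,39,0,0,0],[0,-13,39,0,0,0],[0,-11,34,0,0,0],[0,-6,16,0,0,0]]}}

```text
t: 35.38
eef_pos: [423.6, -169.3, 131.5]
tcp_rot: [-1.771, 1.564, 2.838]
ft_force: [-0.2, -0.3, -1.6]
opening: 0.523
```

Call:
{"fn": "step_arm", "kwargs": {"rows": [[0,0,0,-0.07,0,0],[0,0,0,-0.075,0,-0.007],[0,0,0,0,0,0]]}}

```text
t: 35.75
eef_pos: [419.4, -171.6, 128.8]
tcp_rot: [-1.866, 1.551, 2.887]
ft_force: [-1.0, 0.6, -0.6]
opening: 0.522
```

```bash
python3 - <<'E'
from fk import *
g=place(RAMP,[125,2.5,0])[0];g[2]=60
Rc=Rtool([0,0,-1],rdir(0,1,0))
show(g,Rc)
im=env.read_camera("side")[:,:,::-1];cv2.imwrite("pics/s17.png",cv2.resize(im[120:310,200:390],None,fx=3,fy=3,interpolation=cv2.INTER_CUBIC)[:600])
E
```

```text
shift [68.6 15.1 -5.6] turn [-0.    -0.006  0.019] t 35.75 q [-0.53  0.43  2.08 -0.01  0.66  1.01] pos [ 419.4 -171.6  128.8] F [-1.   0.6 -0.6] op 49.6
```

View pics/s17.png

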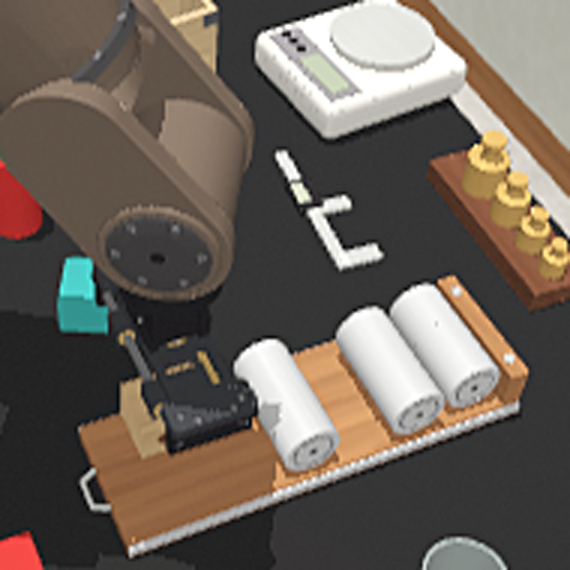

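Call:
{"fn": "step_arm", "kwargs": {"rows": [[5,7,-3,0,-0.006,0.019],[15,7,-2,0,0,0],[18,0,0,0,0,0],[14,0,0,0,0,0],[6,0,0,0,0,0],[0,0,0,0,0,0]]}}

```text
t: 36.55
eef_pos: [434.5, -164.4, 65.1]
tcp_rot: [2.042, 1.57, 0.509]
ft_force: [0.2, -0.6, -1.4]
opening: 0.525
```

```bash
python3 - <<'E'
from fk import *
g=place(RAMP,[125,2.5,0])[0];g[2]=54.2
Rc=Rtool([0,0,-1],rdir(0,1,0))
show(g,Rc)
E
```

```text
shift [10.9 -1.6  0.5] turn [-0.003 -0.    -0.001] t 36.55 q [-0.5   0.55  2.11  0.    0.48  1.03] pos [ 434.5 -164.4   65.1] F [ 0.2 -0.6 -1.4] op 49.9
```

Call:
{"fn": "step_arm", "kwargs": {"rows": [[4,-1,0.5,-0.003,0,0],[3.5,-0.5,0,0,0,0],[2,0,0,0,0,0],[0,0,0,0,0,0]]}}

```text
t: 37.05
eef_pos: [433.4, -165.2, 55.7]
tcp_rot: [1.263, 1.569, -0.267]
ft_force: [-0.2, 0.3, -1.0]
opening: 0.525
```

Call:
{"fn": "step_arm", "kwargs": {"rows": [[1.2,0,0,0,0,0],[0.6,0,0,0,0,0]]}}

```text
t: 37.3
eef_pos: [433.4, -165.2, 54.3]
tcp_rot: [1.209, 1.568, -0.322]
ft_force: [-3.3, -0.1, 8.1]
opening: 0.523
```

```bash
python3 - <<'E'
from fk import *
g=place(RAMP,[125,2.5,0])[0];g[2]=54.2
Rc=Rtool([0,0,-1],rdir(0,1,0))
show(g,Rc)
E
```

```text
shift [ 0.1 -0.5 -0.3] turn [-0.     0.001 -0.003] t 37.3 q [-0.51  0.57  2.12  0.    0.45  1.02] pos [ 433.4 -165.2   54.3] F [-3.3 -0.1  8.1] op 49.7
```

Call:
{"fn": "step_arm", "kwargs": {"rows": [[0,3,0,0,0,0],[0,5,0,0,0,0],[0,5,0,0,0,0],[0,4,0,0,0,0],[0,3,0,0,0,0],[0,3,0,0,0,0],[0,3,0,0,0,0],[0,3,0,0,0,0]]}}

```text
t: 38.3
eef_pos: [464.1, -163.9, 54.5]
tcp_rot: [1.199, 1.568, -0.332]
ft_force: [0.2, -0.4, -0.4]
opening: 0.522
```

```bash
python3 - <<'E'
from fk import *
g=place(RAMP,[40,2.5,0])[0];g[2]=54.2
Rc=Rtool([0,0,-1],rdir(0,1,0))
show(g,Rc)
im=env.read_camera("side")[:,:,::-1];cv2.imwrite("pics/s18.png",cv2.resize(im[190:310,230:380],None,fx=5,fy=5,interpolation=cv2.INTER_CUBIC)[:600])
E
```

```text
shift [ 0.4 53.8 -0.3] turn [-0.     0.001 -0.002] t 38.3 q [-0.47  0.59  2.05  0.    0.5   1.06] pos [ 464.1 -163.9   54.5] F [ 0.2 -0.4 -0.4] op 49.6
```

View pics/s18.png

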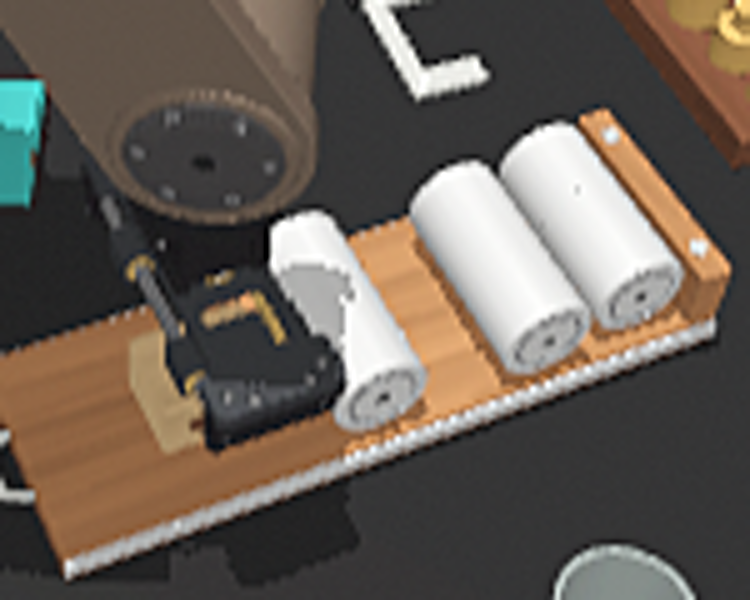

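Call:
{"fn": "step_arm", "kwargs": {"rows": [[0.4,3,0,0,0,0],[0.2,4,0,0,0,0],[0.2,4,0,0,0,0],[0.2,4,0,0,0,0],[0.2,4,0,0,0,0],[0.2,4,0,0,0,0],[0.2,4,0,0,0,0],[0.2,3,0,0,0,0]]}}

```text
t: 39.35
eef_pos: [494.5, -162.6, 54.4]
tcp_rot: [0.87, 1.57, -0.66]
ft_force: [-4.2, -0.0, 6.8]
opening: 0.526
```

```bash
python3 - <<'E'
from fk import *
g=place(RAMP,[40,2.5,0])[0];g[2]=54.2
Rc=Rtool([0,0,-1],rdir(0,1,0))
show(g,Rc)
im=env.read_camera("side")[:,:,::-1];cv2.imwrite("pics/s19.png",cv2.resize(im[190:310,230:380],None,fx=5,fy=5,interpolation=cv2.INTER_CUBIC)[:600])
E
```

```text
shift [ 0.2 23.4 -0.2] turn [-0.001  0.001 -0.001] t 39.35 q [-0.44  0.62  1.98 -0.    0.54  1.09] pos [ 494.5 -162.6   54.4] F [-4.2 -0.   6.8] op 50.0
```

View pics/s19.png

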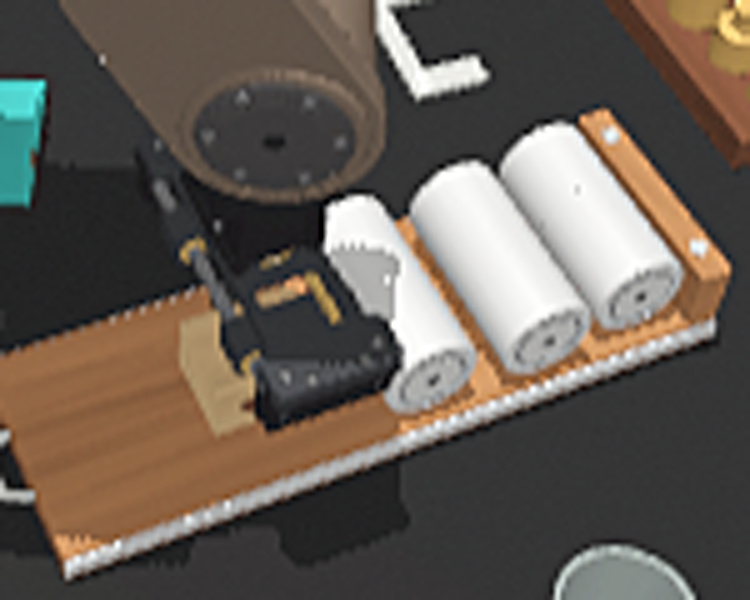

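Call:
{"fn": "step_arm", "kwargs": {"rows": [[0.1,3,0,0,0,0],[0.1,3,0,0,0,0],[0.1,3,0,0,0,0],[0.1,3,0,0,0,0],[0.1,3,0,0,0,0],[0.1,2,0,0,0,0]]}}

```text
t: 40.15
eef_pos: [512.1, -161.8, 54.5]
tcp_rot: [-0.845, 1.57, -2.376]
ft_force: [-4.8, -0.3, 6.4]
opening: 0.525
```

```bash
python3 - <<'E'
from fk import *
g=place(RAMP,[40,2.5,0])[0];g[2]=54.2
Rc=Rtool([0,0,-1],rdir(0,1,0))
show(g,Rc)
im=env.read_camera("side")[:,:,::-1];cv2.imwrite("pics/s20.png",cv2.resize(im[190:310,230:380],None,fx=5,fy=5,interpolation=cv2.INTER_CUBIC)[:600])
E
```

```text
shift [ 0.3  5.8 -0. ] turn [-0.  0.  0.] t 40.15 q [-0.43  0.63  1.94 -0.    0.57  1.1 ] pos [ 512.1 -161.8   54.5] F [-4.8 -0.3  6.4] op 49.9
```

View pics/s20.png

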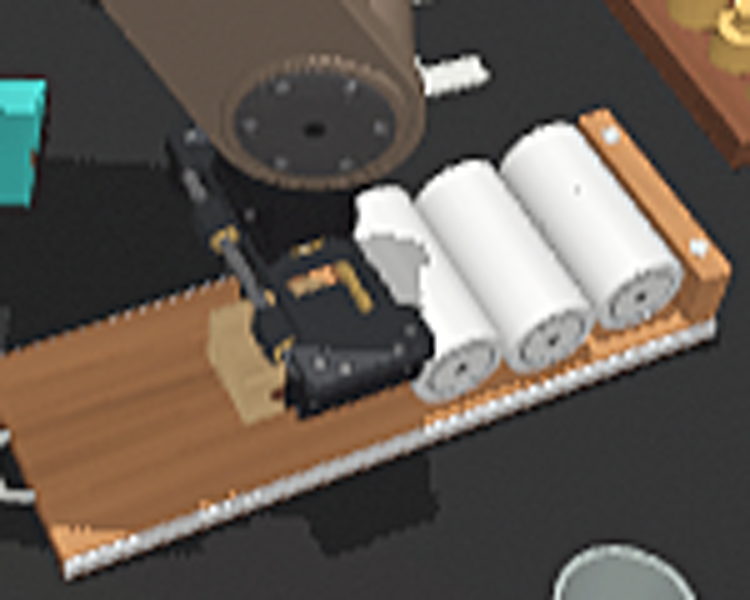

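Call:
{"fn": "step_arm", "kwargs": {"rows": [[0.1,2,0,0,0,0],[0.1,2,0,0,0,0],[0.1,2,0,0,0,0],[0.1,1.5,0,0,0,0]]}}

```text
t: 40.7
eef_pos: [518.0, -161.1, 54.5]
tcp_rot: [-1.767, 1.565, 2.986]
ft_force: [-15.1, -4.0, 10.0]
opening: 0.524
```

Call:
{"fn": "step_arm", "kwargs": {"rows": [[0,1.5,0,0,0,0],[0,1.5,0,0,0,0]]}}

```text
t: 40.95
eef_pos: [518.2, -161.1, 54.5]
tcp_rot: [-1.777, 1.559, 2.975]
ft_force: [-12.6, -4.4, 8.5]
opening: 0.527
```

Call:
{"fn": "step_arm", "kwargs": {"rows": [[0,1.5,0,0,0,0],[0,1.5,0,0,0,0]]}}

```text
t: 41.2
eef_pos: [518.5, -161.2, 54.4]
tcp_rot: [-1.78, 1.552, 2.973]
ft_force: [-12.4, -3.1, 10.2]
opening: 0.526
```

```bash
python3 - <<'E'
from fk import *
g=place(RAMP,[40,2.5,0])[0];g[2]=54.2
Rc=Rtool([0,0,-1],rdir(0,1,0))
show(g,Rc)
im=env.read_camera("side")[:,:,::-1];cv2.imwrite("pics/s21.png",cv2.resize(im[190:310,230:380],None,fx=5,fy=5,interpolation=cv2.INTER_CUBIC)[:600])
im=env.read_camera("top")[:,:,::-1];cv2.imwrite("pics/t21.png",cv2.resize(im[80:200,280:400],None,fx=5,fy=5,interpolation=cv2.INTER_CUBIC)[:600])
E
```

```text
shift [ 0.2 -0.7  0.3] turn [-0.    -0.004  0.018] t 41.2 q [-0.42  0.64  1.91 -0.01  0.61  1.12] pos [ 518.5 -161.2   54.4] F [-12.4  -3.1  10.2] op 50.0
```

View pics/s21.png

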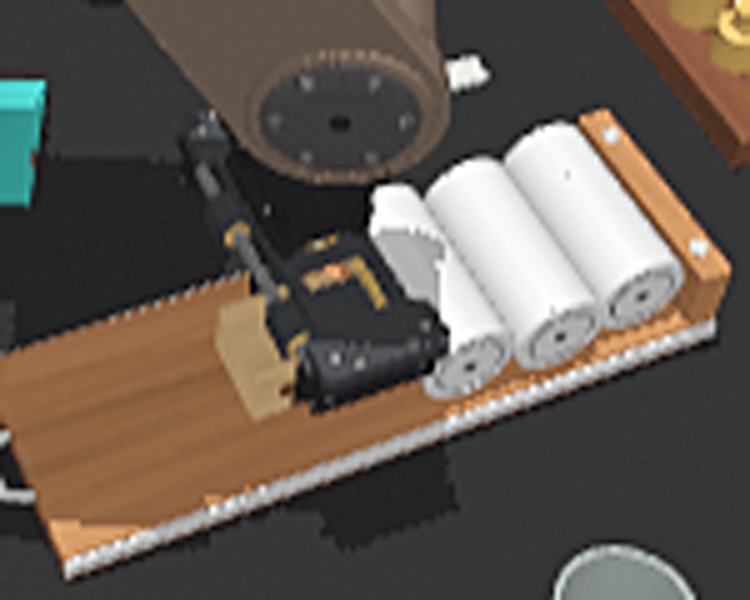

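View pics/t21.png

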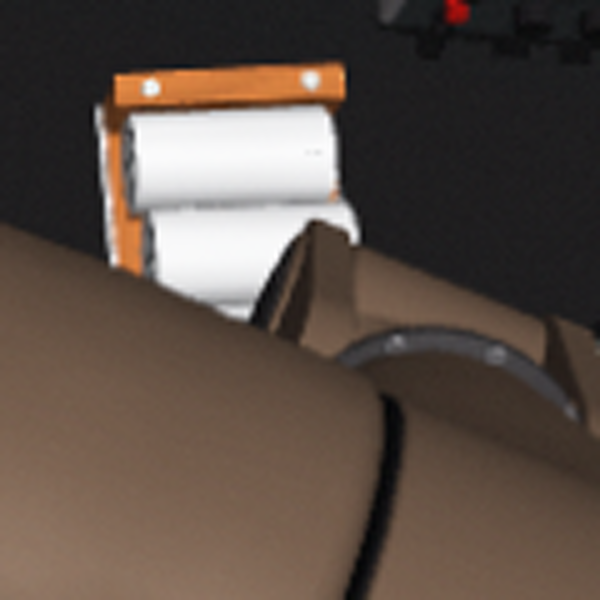

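Call:
{"fn": "step_arm", "kwargs": {"rows": [[0,0,0,0,0,0.008],[0,0,0,0,0,0.008],[0,0,0,0,0,0]]}}

```text
t: 41.68
eef_pos: [518.1, -161.2, 54.1]
tcp_rot: [-2.491, 1.565, 2.262]
ft_force: [-2.8, -0.4, 4.4]
opening: 0.522
```

```bash
python3 - <<'E'
from fk import *
g=place(RAMP,[40,2.5,0])[0];g[2]=54.2
Rc=Rtool([0,0,-1],rdir(0,1,0))
show(g,Rc)
E
```

```text
shift [-0.1 -0.3  0.3] turn [ 0.    -0.004  0.003] t 41.67 q [-0.42  0.64  1.92  0.    0.59  1.1 ] pos [ 518.1 -161.2   54.1] F [-2.8 -0.4  4.4] op 49.6
```

Call:
{"fn": "step_arm", "kwargs": {"rows": [[0,0.5,0,0,0,0],[0,0,0,0,0,0],[0,0,0,0,0,0],[0,0,0,0,0,0]], "grip": 74}}

```text
t: 42.18
eef_pos: [519.8, -161.2, 54.0]
tcp_rot: [-2.807, 1.567, 1.946]
ft_force: [-0.1, -0.4, 0.3]
opening: 0.772
```

Call:
{"fn": "step_arm", "kwargs": {"rows": [[-8,0,0,0,0,0],[-15,0,0,0,0,0],[-25,0,0,0,0,0],[-35,0,0,0,0,0],[-35,0,0,0,0,0],[-30,0,0,0,0,0]]}}

```text
t: 42.92
eef_pos: [519.3, -161.4, 209.6]
tcp_rot: [-2.686, 1.566, 2.067]
ft_force: [-0.2, -0.6, -0.0]
opening: 0.78
```

```bash
python3 - <<'E'
from fk import *
p,R,s=cur();print(p)
im=env.read_camera("side")[:,:,::-1];cv2.imwrite("pics/side22.png",im);cv2.imwrite("pics/s22.png",cv2.resize(im[190:310,230:380],None,fx=5,fy=5,interpolation=cv2.INTER_CUBIC)[:600])
E
```

```text
[ 519.34350415 -161.42963304  209.63881976]
```

View pics/s22.png

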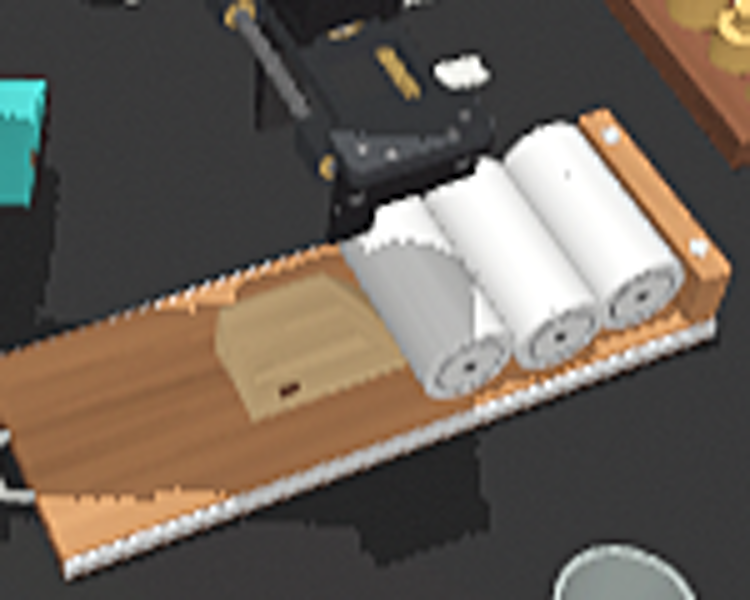

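Call:
{"fn": "step_arm", "kwargs": {"rows": [[-20,0,-30,0,0,0],[-10,0,-45,0,0,0],[0,0,-45,0,0,0],[0,0,-45,0,0,0],[0,0,-45,0,0,0],[0,0,-40,0,0,0],[0,0,0,0,0,0]]}}

```text
t: 43.85
eef_pos: [509.2, 94.8, 253.0]
tcp_rot: [1.558, 1.557, 0.026]
ft_force: [0.5, 0.6, -0.3]
opening: 0.778
```

```bash
python3 - <<'E'
from fk import *
for n in("side","top"):
    im=env.read_camera(n)[:,:,::-1];cv2.imwrite(f"pics/{n}23.png",im)
s=cv2.imread("pics/side23.png");cv2.imwrite("pics/s23.png",cv2.resize(s[200:300,255:375],None,fx=6,fy=6,interpolation=cv2.INTER_CUBIC)[:600])
s=cv2.imread("pics/top23.png");cv2.imwrite("pics/t23.png",cv2.resize(s[88:188,285:385],None,fx=6,fy=6,interpolation=cv2.INTER_CUBIC)[:600])
def toR(P):
    d=P-[RAMP[0],RAMP[1],0];c,s=np.cos(RAMP[2]),np.sin(RAMP[2]);return np.round([c*d[0]+s*d[1],-s*d[0]+c*d[1]],1)
for n,(u,v) in dict(third=(470,366),b=(560,337),a=(642,297)).items(): print(n,toR(ray("side",raw(u,v,230,190,5),50)))
E
```

```text
third [-40.8  57.5]
b [-96.   59.8]
a [-152.8   54.1]
```

View pics/s23.png

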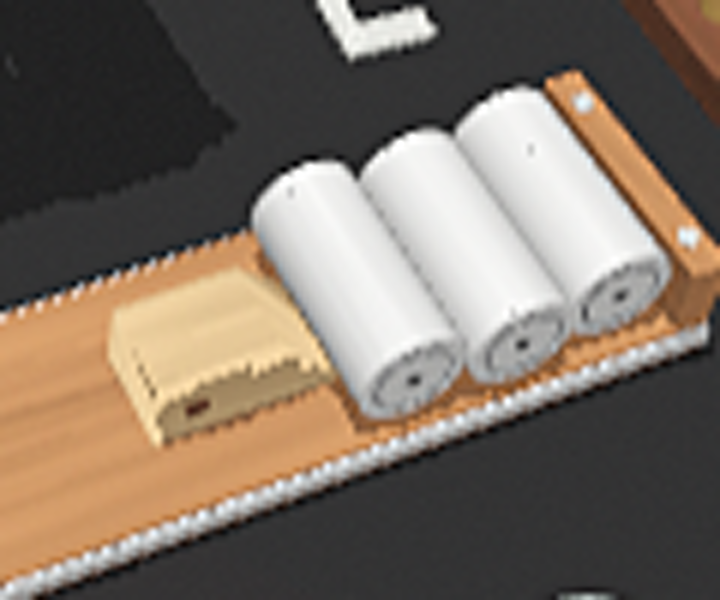

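View pics/t23.png

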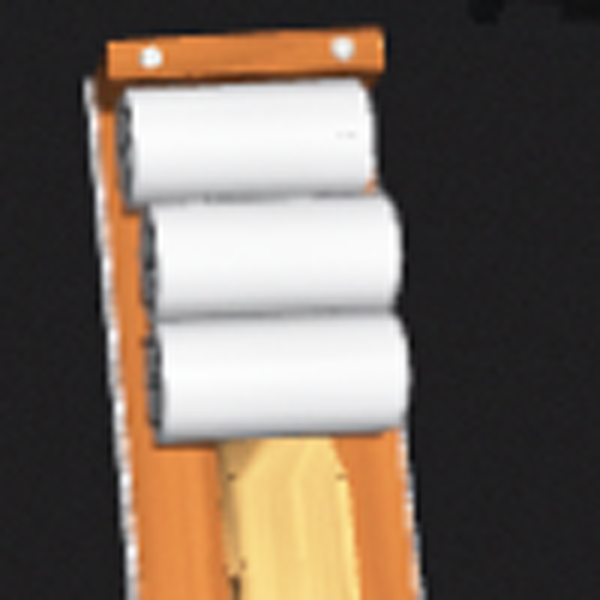

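```bash
python3 - <<'E'
import cv2
s=cv2.imread("pics/side23.png");cv2.imwrite("pics/s24.png",cv2.resize(s[235:280,265:325],None,fx=12,fy=12,interpolation=cv2.INTER_CUBIC))
s=cv2.imread("pics/top23.png");cv2.imwrite("pics/t24.png",cv2.resize(s[145:205,300:360],None,fx=9,fy=9,interpolation=cv2.INTER_CUBIC))
E
```

```text
(no output)
```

View pics/s24.png

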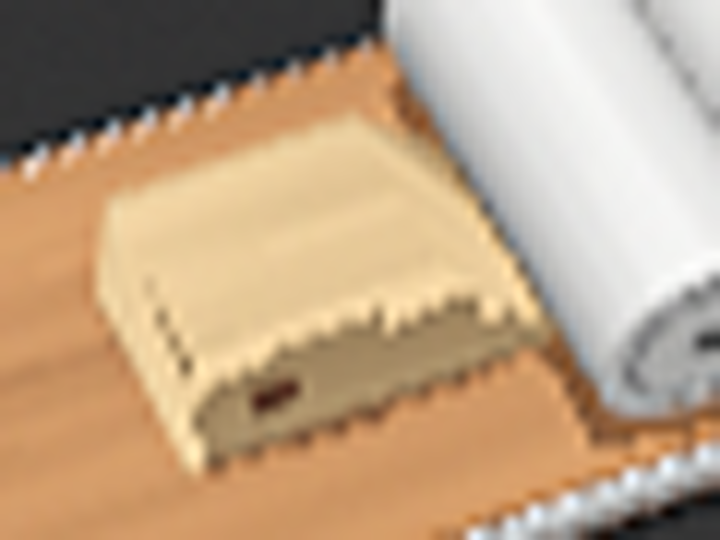

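View pics/t24.png

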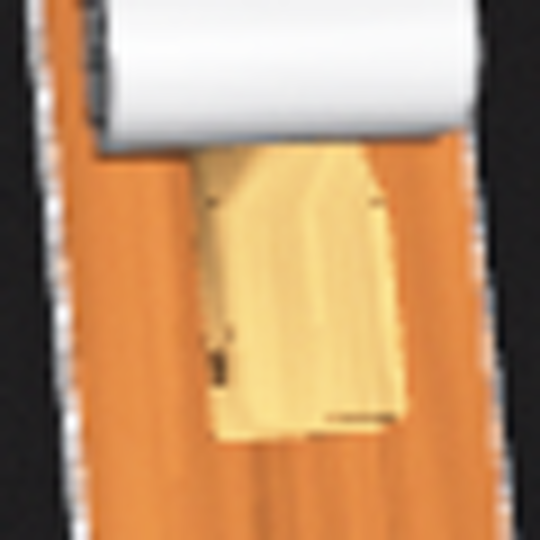

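```bash
python3 - <<'E'
from h import *
np.set_printoptions(precision=2,suppress=True)
s=lambda u,v:raw(u,v,265,235,12)
t=lambda u,v:raw(u,v,300,145,9)
S,T="side","top"
o=[(S,(50,25,22),s(205,472)),(S,(50,-25,62),s(105,200)),(S,(-13,-25,62),s(352,115)),(S,(50,25,62),s(200,390)),(S,(-13,25,62),s(465,300)),
(T,(50,-25,22),t(215,440)),(T,(50,25,22),t(408,422))]
p,r=fit(o,[532,-160,3.18]);print(p,r)
d=p[:2]-RAMP[:2];c,q=np.cos(RAMP[2]),np.sin(RAMP[2]);print("ramp",c*d[0]+q*d[1],-q*d[0]+c*d[1],p[2]-RAMP[2])
E
```

```text
[ 534.17 -163.84    3.19] [[-0.85  0.61]
 [ 0.27  0.79]
 [ 0.18  0.6 ]
 [ 0.3  -0.76]
 [-0.77 -1.01]
 [ 1.82 -0.69]
 [-1.91 -0.02]]
ramp 23.77640179521222 5.477622714565723 0.011059533521595277
```

View pics/top23.png

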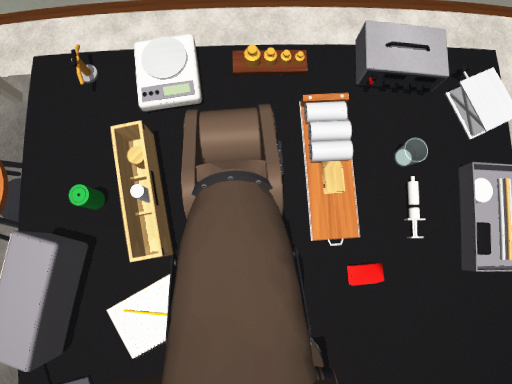

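```bash
python3 - <<'E'
from cell import env
print(env.job_done(), env.state()["t"])
E
```

```text
the job is handed in; nothing more can be done
the job is handed in; nothing more can be done
```

The third aluminium cylinder now lies on the board next to its twins. The chock has slid up behind it, and all three are closed up against the buffer. I handed in at about 44 s of the 72 s allowed; no verdict is reported.

**How it went:** I lifted the cylinder straight up out of the box and stood it on the board. I then re-gripped it on a slant, turned it 90° and set it down under force feedback. The first slant grip (45°) took joint 4 to the edge of its range: it read -1.1319 rad, against a stated limit of -1.13. I stood the cylinder back on the board and re-gripped at about 60°, which let me lay it within range. The chock was then held in the jaws and slid thin edge first until the push rose to about 15 N and it stopped advancing, then released.

**Last checks:**
- **Row:** from the side camera, the centres are at x ≈ -153, -96 and -41 mm on the board, against nominal -152, -96 and -40.
- **Ends in line:** the third cylinder's end lies between those of its twins, which were themselves about 6–7 mm out of line with each other from the start.
- **Chock contact:** the thin edge is about 15 mm from the cylinder's axis, which is where it touches, and square to about 0.01 rad.
- **Chock centring:** the image fit puts the chock about 3 mm off the middle of the cylinder. The arm's own position puts it within about 1 mm. The fit had corner errors of up to about 2 px, so I did not correct for it.
- **Everything else:** the arm was clear and touching nothing. The other objects visible in the last picture look unmoved, though the arm hid the red cylinder, the turquoise block, the stopwatch and part of the bench there. I did not see any of them touched.

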